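Find the socket key that fits the centrifuge's rotor nut

TASK

The rotor in the open centrifuge has to come off and we don't know its nut size: try the T-handle socket keys from the stand on the nut, without forcing them, until you have the one that fits (too small a socket stops on top of the nut, too big a one on the rim of the recess around it). Put any key that doesn't fit back in the stand, and finish with the right key fully seated and upright on the rotor's nut while the gripper is still holding it (do not let go); do not disturb the two tube racks and the bottle.

Things in the scene. Friction and masses are not known exactly. Their poses are not given: they have to be found in the camera images.
- centrifuge: white benchtop microcentrifuge, fixed, 250 x 210 mm and 115 mm tall, its lid open and leaning back (lid's top 320 mm above the table). Origin: on the table under the rotor's axis; its own -x points to the front panel (135 mm from the axis), its +x to the hinge edge with the open lid (100 to 175 mm from the axis), z up. The round chamber, 150 mm across, is open at the top.
- rotor_a: bright aluminium 12-place rotor, fixed, 130 mm across, 52 mm tall, in the centrifuge or as the spare on the rotor stand (either way round). Origin: centre of its underside, z up, 60 mm above the table. A brass hex nut sits in a round recess of its hub, flats facing the rotor's +x, -x and every 60 degrees; it does not turn. The rotors' nuts differ in size (not recorded); each fits one of the keys.
- rotor_a_seat (a point): bottom of the recess under rotor_a's nut, 42 mm above the rotor's origin: a fully seated socket rests here. The nut stands 12 mm above it (1 mm chamfer on its top edge), a thin stud 3 mm more. The recess is 10 mm deep and 4 mm wider than the socket that fits: too small a socket stops on the nut, 12 mm high, too big a one on the recess rim, 10 mm high.
- rotor_b: dark grey 8-place rotor, fixed, 130 mm across, 52 mm tall, in the centrifuge or as the spare on the rotor stand (either way round). Origin: centre of its underside, z up, 60 mm above the table. A brass hex nut sits in a round recess of its hub, flats facing the rotor's +x, -x and every 60 degrees; it does not turn. The rotors' nuts differ in size (not recorded); each fits one of the keys.
- rotor_b_seat (a point): bottom of the recess under rotor_b's nut, 42 mm above the rotor's origin: a fully seated socket rests here. The nut stands 12 mm above it (1 mm chamfer on its top edge), a thin stud 3 mm more. The recess is 10 mm deep and 4 mm wider than the socket that fits: too small a socket stops on the nut, 12 mm high, too big a one on the recess rim, 10 mm high.
- rotor_stand: grey plastic post on a round foot, fixed, 60 mm tall, 124 mm across; carries the spare rotor. Origin: centre of its underside.
- key_stand: blue block, fixed, 80 (x) x 250 (y) x 50 (z) mm, with three round holes of 43 mm, 40 mm deep (floor 10 mm above the table), in a row along its own y at -80, 0 and +80 mm. Origin: centre of its underside. Keys stand with their crossbars roughly along its x.
- key_yellow: T-handle socket key for 13 mm nuts, yellow handle, 0.2 kg, upright in some hole of the key stand, socket down. Origin: centre of the socket's open underside; z up the shaft, x along the crossbar. Socket 23 mm outside, 28 mm tall; its hex hole is 15 mm across flats, 18 mm deep, flats facing the key's +x, -x and every 60 degrees. Then a 10 mm shaft up to the handle.
- key_yellow_grip (a point): centre of the yellow key's crossbar handle, 119 mm above the key's underside. The crossbar is plastic, 90 long (key's x) x 18 thick (y) x 28 tall mm, free all round; its top is 133 mm above the key's underside.
- key_green: T-handle socket key for 19 mm nuts, green handle, 0.2 kg, upright in some hole of the key stand, socket down. Origin: centre of the socket's open underside; z up the shaft, x along the crossbar. Socket 31 mm outside, 28 mm tall; its hex hole is 21 mm across flats, 18 mm deep, flats facing the key's +x, -x and every 60 degrees. Then a 10 mm shaft up to the handle.
- key_green_grip (a point): centre of the green key's crossbar handle, 119 mm above the key's underside. The crossbar is plastic, 90 long (key's x) x 18 thick (y) x 28 tall mm, free all round; its top is 133 mm above the key's underside.
- key_red: T-handle socket key for 24 mm nuts, red handle, 0.2 kg, upright in some hole of the key stand, socket down. Origin: centre of the socket's open underside; z up the shaft, x along the crossbar. Socket 39 mm outside, 28 mm tall; its hex hole is 26 mm across flats, 18 mm deep, flats facing the key's +x, -x and every 60 degrees. Then a 10 mm shaft up to the handle.
- key_red_grip (a point): centre of the red key's crossbar handle, 119 mm above the key's underside. The crossbar is plastic, 90 long (key's x) x 18 thick (y) x 28 tall mm, free all round; its top is 133 mm above the key's underside.
- green_rack: green microtube rack with a few tubes, 92 x 192 mm, 36 mm tall (56 with tubes), loose; leave alone. Origin: centre of its underside.
- red_rack: red microtube rack with two tubes, 92 x 92 mm, 36 mm tall (56 with tubes), loose; leave alone. Origin: centre of its underside.
- buffer_bottle: labelled bottle with blue cap, 70 mm across, 130 mm tall, loose; leave alone. Origin: centre of its underside.
Not all that is in view belongs to the job. What is shaped like the key_yellow but pink or red is not meant.

How it is judged (in metres and radians):
At the end, for the whole second after the job is handed in: The key that fits the nut of the rotor in the centrifuge is on it: underside within 3.5 mm of the recess bottom, axis within 4 mm, upright within 0.1 rad, at rest, gripped (over 2 N). The two other keys stand in the key stand's holes (leaning under 0.5 rad), not gripped (((z of key_yellow in the frame of centrifuge between 0.098 and 0.1055 m and horizontal distance between key_yellow and centrifuge below 0.004 m and angle between key_yellow's own z axis and vertical below 0.1 rad and contact force between the fingers and key_yellow above 2 N and linear speed of key_yellow below 0.02 m/s) or (z of key_green in the frame of centrifuge between 0.098 and 0.1055 m and horizontal distance between key_green and centrifuge below 0.004 m and angle between key_green's own z axis and vertical below 0.1 rad and contact force between the fingers and key_green above 2 N and linear speed of key_green below 0.02 m/s) or (z of key_red in the frame of centrifuge between 0.098 and 0.1055 m and horizontal distance between key_red and centrifuge below 0.004 m and angle between key_red's own z axis and vertical below 0.1 rad and contact force between the fingers and key_red above 2 N and linear speed of key_red below 0.02 m/s)) and ((z of key_yellow in the frame of key_stand below 0.02 m and x of key_yellow in the frame of key_stand between -0.03 and 0.03 m and y of key_yellow in the frame of key_stand between -0.11 and 0.11 m and angle between key_yellow's own z axis and vertical below 0.5 rad and contact force between the fingers and key_yellow below 0.1 N and linear speed of key_yellow below 0.02 m/s) or contact force between the fingers and key_yellow above 2 N) and ((z of key_green in the frame of key_stand below 0.02 m and x of key_green in the frame of key_stand between -0.03 and 0.03 m and y of key_green in the frame of key_stand between -0.11 and 0.11 m and angle between key_green's own z axis and vertical below 0.5 rad and contact force between the fingers and key_green below 0.1 N and linear speed of key_green below 0.02 m/s) or contact force between the fingers and key_green above 2 N) and ((z of key_red in the frame of key_stand below 0.02 m and x of key_red in the frame of key_stand between -0.03 and 0.03 m and y of key_red in the frame of key_stand between -0.11 and 0.11 m and angle between key_red's own z axis and vertical below 0.5 rad and contact force between the fingers and key_red below 0.1 N and linear speed of key_red below 0.02 m/s) or contact force between the fingers and key_red above 2 N)); the arm keeps its last pose, push and grip.
It fails at once if a key is forced against the rotor in the centrifuge or the spare (over 70 N) (contact force between any of key_yellow, key_green, key_red and rotor_a above 70 N or contact force between any of key_yellow, key_green, key_red and rotor_b above 70 N).
It fails at once if a tube rack or the bottle is disturbed (moved over 20 mm) (distance of any of green_rack, red_rack, buffer_bottle from where it was at the start of the episode above 0.02 m).
It also fails if it takes over 64 s, if anything falls off the work surface, if the arm or the gripper's body presses on something with over 40 N, if the wrist force passes 120 N, or if a joint passes its speed limit or range.

ROBOT

A 6-joint arm with a two-finger parallel gripper is mounted at the origin on the work surface. World frame = base frame: x ahead of the robot, y to its left, z up, the work surface at z = 0. Lengths are in mm, angles in rad, forces in N, time in s.
With the tool pointing down it reaches from about 400 to 925 mm from the base axis. Payload 12.5 kg.
Tool frame: the origin (TCP) lies midway between the tips of the shut fingers; the grasp point (between the pads) lies 19 mm behind it; z points along the fingers, y is the direction in which the jaws open and shut (so a half turn about z gives the same grasp; the last joint's range is limited). The gripper opens to 95 mm and grips with 3 to 60 N. Pads are 20 mm wide; open, the fingers measure 119 mm over their backs; the gripper's body (75 mm by 180 mm) begins 59 mm behind the grasp point.
Start: joints at [-1.235, 0.491, 1.559, -0, 1.092, -0.106], TCP at [267.254, -564.998, 214.661] pointing down, gripper open.
Joint ranges: [-3.1, 3.1], [-0.84, 2.19], [0.05, 2.79], [-1.13, 4.28], [0.06, 2.93], [-2.69, 2.69]. Speed limits (rad/s): [2.22, 2.22, 2.79, 3.14, 3.14, 3.14].

INTERFACE

Orientations are given as [roll, pitch, yaw] about the fixed x, y, z axes, in that order (R = Rz(yaw) Ry(pitch) Rx(roll)).
In Python, from cell import env, eyes, job_done, boxes_of, regions_of gives the robot as it stands.
- The arm moves only by the tool send_rows, never from a script. Its argument "plan" is text: rows parted by semicolons, each of 5 numbers parted by spaces: the shift along the tool's x, y, z in mm, then the turn about the tool's z in rad, then the finger opening in mm, from 0 to 95.1. In form: x y z roll gripper; .... A call has 1 to 8 rows; each row shifts and turns the pose as measured when the row begins, along the tool's axes as they then stand; what a row does not reach is not made up. A row lasts 1/10 s, in which the tool goes at most 50 mm and 8.59 degrees, less where a joint would pass 70% of its speed; a pose out of reach is approached as far as the arm can. A call with a gripper value outside its range is refused whole. The fingers move at their own pace and stop on an object; the grip force is fixed at half the most. Time passes only in rows, so rows that do not move let the fingers close. It gives the time, the measured TCP pose, the force and the opening at its end, in the units of the state.
- env.state(): the state, without advancing time (a new reading comes with each control period).
- eyes.read_camera(name): name is "scene" or "top" or "wrist"; returns a dict with "image" (384x512x3 uint8, red, green, blue), "vertical_fov" (degrees; the focal length in pixels is half the picture's height over the tangent of half this angle, whatever the lens; pixels are square), "cx", "cy" (the principal point, pixels), "k1" (the pictures are not rectified: a ray, as slopes to the right and down, at radius r is drawn at 1 + k1 r^2 times it, then the intrinsics apply), "extrinsics" (4x4, takes a point from camera to world coordinates). Camera axes: x right, y up, looking along -z (the intrinsics and any distortion apply to the point x, -y, -z); pixel columns grow to the right and rows downward; lengths in mm; the calibration is good to about 2 mm. A picture is of the moment at which its call begins. There is no depth.
- job_done(): hands the job in, once; it reports no verdict.
Trained networks look in a picture, given as the dict that the camera call returned (one of the last four; its "shot" number tells which), for a name from the list of things; names that differ only in an ending like _2 or _b are one class to them, and where a whole thing is asked for, a point or a joint stands for the part that bears it (a point fixed in the world has none). Each returns a list of dicts, best first, with "confidence" (0 to 1); they miss things now and then, are a little off and sometimes report something else, mostly with a low value. They report only what shows in the picture. A call takes as long as a camera call. They do not tell look-alikes from the thing itself.
- boxes_of(target, picture): "bbox" ([left, top, width, height] in pixels, round what is visible of it).
- regions_of(target, picture): "pixels" (384x512 bool, what is visible of it) and "bbox" ([left, top, width, height] in pixels, round what is visible of it).
The state is a dict: "t": time; "joints": joint angles; "qvel": joint speeds; "tau": joint torques, N m; "eef_pos": TCP position; "tcp_rot": TCP orientation; "ft_force": force on the tool from outside, world axes, zero at the start; "moment": the same for the moment, N m; "opening": opening from 0.0 (shut) to 1.0 (fully open).
Only numpy, scipy, OpenCV 4.12 (cv2) and the standard library are available. Lean on these libraries where they do the work, as an engineer would, in place of code of your own. Each camera call takes 0.05 s, during which the arm holds its last target.

## Working session

There is one attempt and no reset: what is moved stays moved. The work goes in short steps, Python scripts to look and compute and a tool call to move; the robot and the scene stay as the last step left them, time stands still between calls to the robot, and variables do not carry over. Pictures are saved under pics/ and viewed, and the job is handed in when it is done.

Besides the shell and the picture viewer there is one more tool, called after ">>>" by a JSON object that holds its "name" and its "arguments", one argument or row to a line. send_rows: Moves the arm, as the interface text tells. Its arguments: {"type":"object","properties":{"plan":{"type":"string"}},"required":["plan"]}

```bash
mkdir -p pics; ls; python3 - <<'E'
from cell import env, eyes
import cv2,json
s=env.state();print({k:s[k] for k in s})
for n in ["scene","top","wrist"]:
    p=eyes.read_camera(n);cv2.imwrite(f"pics/{n}0.png",p["image"][:,:,::-1])
    print(n,p["vertical_fov"],p["cx"],p["cy"],p["k1"],p["extrinsics"],p.get("shot"))
E
```

```text
pics
{'t': 0.0, 'joints': array([-1.23458069e+00,  4.91526818e-01,  1.55945588e+00, -2.89123037e-05,
        1.09171726e+00, -1.05592094e-01]), 'qvel': array([ 1.32352847e-03,  3.05816389e-04, -3.52451362e-04,  1.32989925e-03,
        2.84917768e-05, -6.51268303e-04]), 'tau': array([-1.15585855e-03, -6.12645578e+01, -2.58190405e+01,  6.91840751e-02,
        4.81327402e-02, -1.26604650e-04]), 'eef_pos': array([ 267.16860968, -564.73842441,  214.07988258]), 'tcp_rot': array([-3.14048881e+00, -9.12058257e-05,  4.41821024e-01]), 'ft_force': array([-0.66560285,  0.18560544,  0.10189154]), 'moment': array([-0.0193828 , -0.04023643, -0.02261067]), 'opening': 0.9991381005428911}
scene 48.42068827955549 250.8017654424253 184.07987543348824 -0.037762249492338515 [[-2.73224694e-01 -6.89814646e-01  6.70450610e-01  1.52348714e+03]
 [ 9.61944405e-01 -1.93500360e-01  1.92926341e-01  2.20287547e+02]
 [-3.35098132e-03  6.97648453e-01  7.16432416e-01  1.15513464e+03]
 [ 0.00000000e+00  0.00000000e+00  0.00000000e+00  1.00000000e+00]] 1
top 55.37515629654416 255.13366910114135 190.37581368180386 0.040753873628001654 [[ 1.19435347e-02  9.94794214e-01 -1.01201900e-01  4.31374035e+02]
 [-9.99925992e-01  1.16477856e-02 -3.51279022e-03 -6.19607123e+01]
 [-2.31572535e-03  1.01236365e-01  9.94859707e-01  1.12503608e+03]
 [ 0.00000000e+00  0.00000000e+00  0.00000000e+00  1.00000000e+00]] 2
wrist 60.81867729286738 252.03761269586153 190.49785267592696 0.021189361439777715 [[ 4.27821956e-01  8.75859192e-01  2.23246612e-01  3.31389131e+02]
 [-9.03862998e-01  4.14630605e-01  1.05418886e-01 -5.36523604e+02]
 [-2.32777732e-04 -2.46884866e-01  9.69044792e-01  3.82595792e+02]
 [ 0.00000000e+00  0.00000000e+00  0.00000000e+00  1.00000000e+00]] 3
```

View pics/scene0.png

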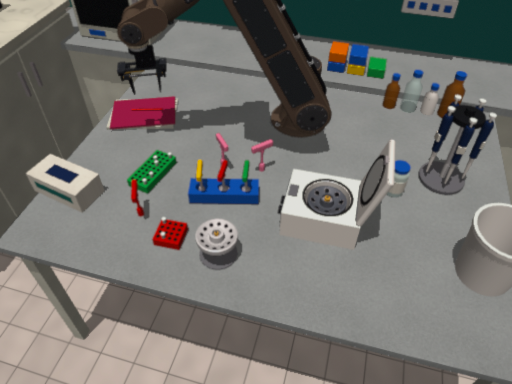

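View pics/top0.png

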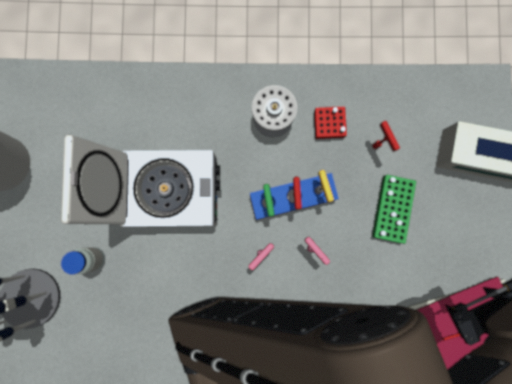

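View pics/wrist0.png

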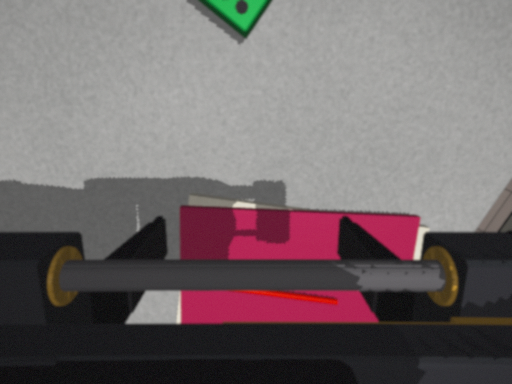

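The dark rotor_b sits in the centrifuge at top-picture (164,188), and the aluminium one is on the stand at (274,106). The stand with green, red and yellow keys is near (295,197). The two pink T's and the lying red T at (388,136) are decoys.

```bash
cat > h.py <<'E'
import numpy as np, cv2
from cell import env, eyes, job_done, boxes_of, regions_of
def K(p):
    f=192/np.tan(np.radians(p["vertical_fov"])/2); return f,p["cx"],p["cy"],p["k1"]
def ray(p,u,v):
    f,cx,cy,k=K(p); a=np.array([(u-cx)/f,(v-cy)/f]); s=a.copy()
    for _ in range(20): s=a/(1+k*(s@s))
    E=np.array(p["extrinsics"]); return E[:3,3],E[:3,:3]@np.array([s[0],-s[1],-1.])
def onz(p,u,v,z):
    o,d=ray(p,u,v); return o+d*(z-o[2])/d[2]
def proj(p,X):
    f,cx,cy,k=K(p);E=np.array(p["extrinsics"]);c=E[:3,:3].T@(np.array(X,float)-E[:3,3])
    a=np.array([c[0],-c[1]])/-c[2]; a=a*(1+k*(a@a)); return a*f+[cx,cy]
def save(p,n,crop=None,scale=1):
    im=p["image"][:,:,::-1]
    if crop: l,t,w,h=crop; im=im[t:t+h,l:l+w]
    cv2.imwrite(f"pics/{n}.png",cv2.resize(im,None,fx=scale,fy=scale,interpolation=cv2.INTER_CUBIC))
E
python3 - <<'E'
from h import *
np.set_printoptions(suppress=True,precision=1)
Z={"key_yellow_grip":129,"key_green_grip":129,"key_red_grip":129,"key_stand":50,"rotor_b":112,"rotor_a":112,"centrifuge":115,"green_rack":36,"red_rack":36,"buffer_bottle":130}
for cam in ["top","scene"]:
    p=eyes.read_camera(cam)
    for n,z in Z.items():
        for d in regions_of(n,p)[:2]:
            m=d["pixels"];r=cv2.minAreaRect(np.argwhere(m)[:,::-1].astype(np.float32));c=r[0]
            print(cam,n,round(d["confidence"],2),d["bbox"],np.round(c,1),np.round(r[1],1),round(r[2]),onz(p,*c,z)[:2])
    save(p,cam+"c",(60,80,330,200) if cam=="top" else (100,80,330,190),2.4)
E
```

```text
top key_yellow_grip 0.8 [314.6, 169.1, 17.3, 32.3] [322.4 186.2] [32.4 16.5] 79 [ 546.3 -242.3]
top key_yellow_grip 0.8 [373.2, 115.6, 27.8, 33.9] [387.2 134.9] [28.3 30.9] 6 [ 690.8 -421.1]
top key_green_grip 0.5 [264.4, 185.7, 8.6, 32.2] [267.5 200.2] [32.5 10.1] 82 [506.1 -92.4]
top key_red_grip 0.65 [286.2, 179.6, 12.9, 31.5] [294. 193.] [32. 14.] 90 [ 526.7 -164.7]
top key_red_grip 0.65 [313.5, 168.1, 20.4, 35.7] [322. 187.] [32.3 15.8] 72 [ 544.1 -241.1]
top key_stand 0.7 [249.3, 175.4, 89.6, 42.0] [293.9 196. ] [28.1 85.1] 76 [ 525.3 -172.5]
top rotor_b 0.71 [140.1, 165.8, 48.4, 45.8] [164.5 188.5] [46.7 45.3] 45 [536.7 193.5]
top rotor_b 0.71 [286.1, 181.1, 17.1, 27.0] [294.  192.5] [33. 14.] 90 [ 529.8 -166.5]
top rotor_a 0.71 [140.1, 165.8, 48.4, 45.8] [164.5 188.5] [46.7 45.3] 45 [536.7 193.5]
top rotor_a 0.71 [286.1, 181.1, 17.1, 27.0] [294.  192.5] [33. 14.] 90 [ 529.8 -166.5]
top centrifuge 0.69 [63.0, 134.2, 158.8, 88.6] [140.6 182.2] [157.9  88.3] 3 [553.3 259.3]
top green_rack 0.51 [284.9, 171.6, 16.8, 35.8] [294. 193.] [32. 14.] 90 [ 535.6 -174.3]
top red_rack 0.65 
[... 672 characters left out ...]
46.3, 27.7] [326.7 200.2] [38.8 28.1] 14 [551.  200.1]
scene rotor_a 0.67 [303.6, 186.6, 46.3, 27.7] [326.7 200.2] [38.8 28.1] 14 [551.  200.1]
scene centrifuge 0.86 [279.4, 142.4, 115.8, 102.2] [342.3 202.8] [ 90.1 137.7] 72 [551.4 250.9]
scene centrifuge 0.51 [387.2, 157.3, 22.4, 39.6] [399.5 179.6] [17.2 38.3] 14 [391.1 427.5]
scene green_rack 0.95 [129.5, 147.8, 46.8, 49.9] [152. 172.] [24.  50.9] 45 [ 515.7 -457.5]
scene red_rack 0.59 [153.6, 217.6, 34.4, 32.2] [170.  234.1] [31.7 28.6] 13 [ 769.2 -274.5]
scene red_rack 0.21 [198.6, 218.7, 37.6, 36.2] [216.  236.5] [35. 42.] 90 [ 737.2 -125.3]
scene buffer_bottle 0.58 [388.2, 159.0, 22.5, 39.0] [399.6 178.5] [15.4 37.3] 12 [402.  424.8]
```

View pics/topc.png

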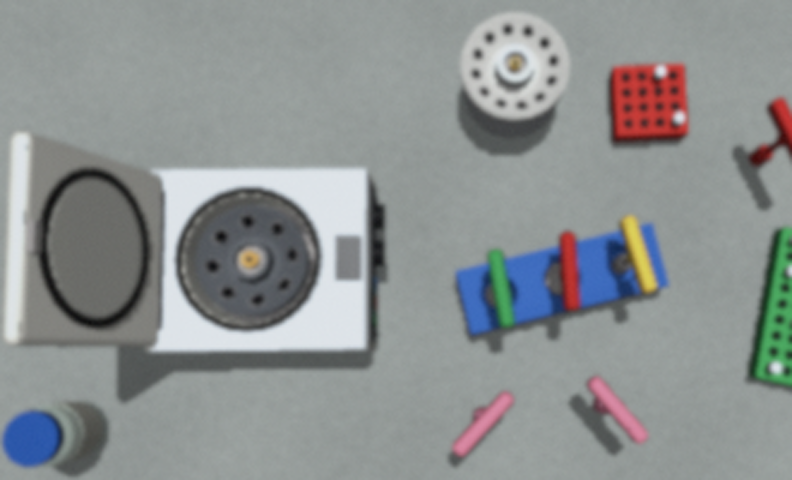

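View pics/scenec.png

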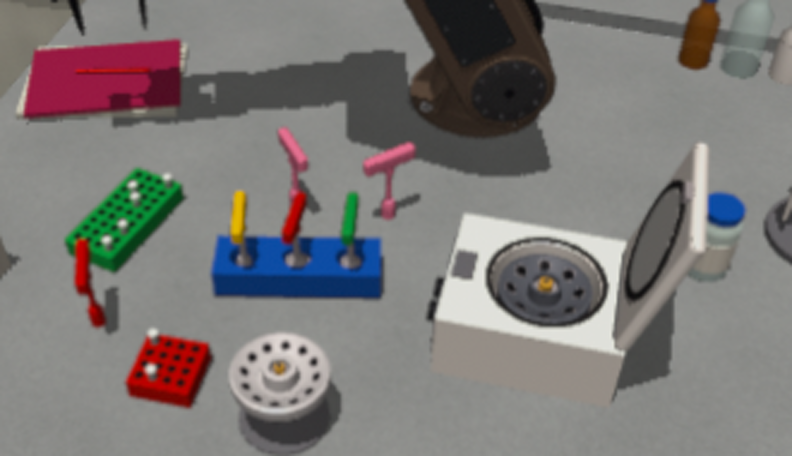

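```bash
cat > plan.py <<'E'
from h import *
import sys
def plan(tx,ty,tz,tyaw,op,vmax=45,amax=.14):
    s=env.state();p=np.array(s["eef_pos"]);y=s["tcp_rot"][2]
    D=np.array([tx,ty,tz])-p; dy=(tyaw-y+np.pi)%(2*np.pi)-np.pi
    n=max(1,int(np.ceil(max(np.linalg.norm(D)/vmax,abs(dy)/amax))))
    out=[]
    for i in range(n):
        c=np.array([np.cos(y),np.sin(y)]);q=np.array([np.sin(y),-np.cos(y)])
        d=D/n; out.append(f"{d[:2]@c:.1f} {d[:2]@q:.1f} {-d[2]:.1f} {-dy/n:.3f} {op}"); y+=dy/n
    print(np.round(p,1),np.round(s["tcp_rot"],3),n)
    for i in range(0,n,8): print("; ".join(out[i:i+8]))
if __name__=="__main__": plan(*map(float,sys.argv[1:]))
E
python3 plan.py 510 -175 275 0.24 60
```

```text
[ 267.2 -565.   214.7] [3.141 0.    0.442] 11
35.1 -22.6 -5.5 0.018 60.0; 34.7 -23.3 -5.5 0.018 60.0; 34.3 -23.9 -5.5 0.018 60.0; 33.8 -24.5 -5.5 0.018 60.0; 33.4 -25.1 -5.5 0.018 60.0; 32.9 -25.7 -5.5 0.018 60.0; 32.4 -26.3 -5.5 0.018 60.0; 31.9 -26.9 -5.5 0.018 60.0
31.4 -27.5 -5.5 0.018 60.0; 30.9 -28.1 -5.5 0.018 60.0; 30.4 -28.6 -5.5 0.018 60.0
```

>>> {"name": "send_rows", "arguments": {
  "plan": "35 -23 -6 0.02 60; 35 -23 -6 0.02 60; 34 -24 -6 0.02 60; 34 -24 -6 0.02 60; 33 -25 -6 0.02 60; 33 -26 -6 0.02 60; 32 -26 -6 0.02 60; 32 -27 -6 0.02 60"
}}

```text
t: 2.05
eef_pos: [449.3, -277.3, 263.2]
tcp_rot: [3.141, -0.0, 0.268]
ft_force: [1.0, 0.0, 0.1]
opening: 0.631
```

>>> {"name": "send_rows", "arguments": {
  "plan": "31 -28 -6 0.02 60; 31 -28 -6 0.02 60; 30 -28 -6 0.02 60; 0 0 0 0 60"
}}

```text
t: 2.45
eef_pos: [522.1, -165.0, 283.4]
tcp_rot: [3.14, -0.003, 0.208]
ft_force: [-0.4, -1.3, 0.7]
opening: 0.63
```

```bash
python3 - <<'E'
from h import *
np.set_printoptions(suppress=True,precision=1)
s=env.state();print(s["t"],s["eef_pos"],s["tcp_rot"])
p=eyes.read_camera("wrist");save(p,"wk",scale=1.5)
print(p["extrinsics"])
for n in ["key_yellow_grip","key_green_grip","key_red_grip","key_stand"]:
    for d in regions_of(n,p)[:3]:
        m=d["pixels"];r=cv2.minAreaRect(np.argwhere(m)[:,::-1].astype(np.float32));c=r[0]
        print(n,round(d["confidence"],2),d["bbox"],np.round(c,1),np.round(r[1],1),round(r[2]),onz(p,*c,143)[:2])
E
```

```text
2.45 [ 522.1 -165.   283.4] [ 3.1 -0.   0.2]
[[   0.2    0.9    0.2  590.9]
 [  -1.     0.2    0.1 -151.8]
 [   0.    -0.2    1.   452.1]
 [   0.     0.     0.     1. ]]
key_yellow_grip 0.87 [469.2, 63.7, 42.6, 17.5] [490.5  72. ] [20. 41.] 90 [ 664.  -352.2]
key_yellow_grip 0.77 [307.8, 125.6, 41.3, 89.5] [329.5 170.4] [90.4 41.9] 88 [ 549.7 -237.1]
key_yellow_grip 0.72 [258.1, 256.5, 32.3, 65.3] [269.3 291.9] [66.1 26.1] 72 [ 410.8 -209.2]
key_green_grip 0.55 [168.1, 132.1, 43.7, 91.2] [189.1 177.1] [89.3 43.4] 87 [ 515.4 -106.4]
key_red_grip 0.8 [244.4, 128.5, 30.5, 90.9] [256.5 173.4] [29.6 90. ] 5 [ 532.4 -169.2]
key_stand 0.68 [153.7, 123.3, 203.0, 73.0] [257.7 160.1] [ 66.8 205.6] 87 [ 545.2 -167.6]
```

View pics/wk.png

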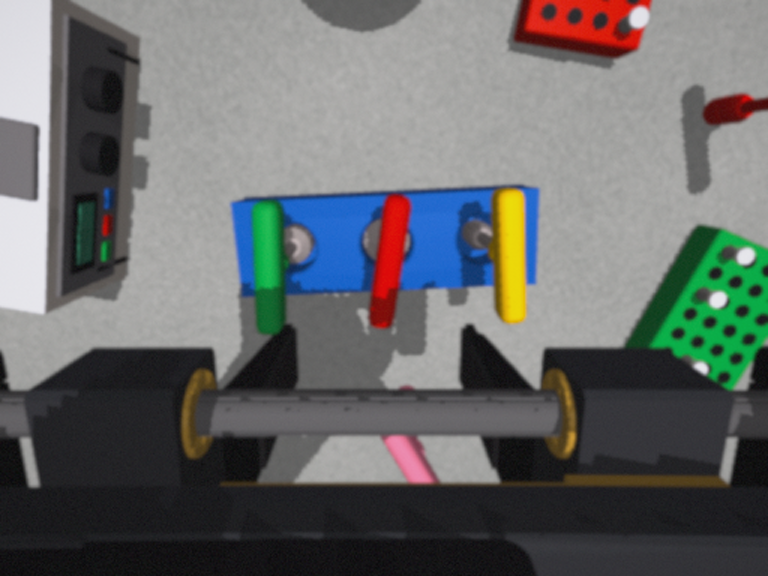

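```bash
cat > keys.py <<'E'
from h import *
def handles(p,z=143):
    hsv=cv2.cvtColor(p["image"],cv2.COLOR_RGB2HSV)
    H,S,V=[hsv[...,i].astype(int) for i in range(3)]
    for n,m in {"yellow":(abs(H-26)<6),"green":(abs(H-65)<14),"red":((H<5)|(H>176))}.items():
        m=(m&(S>150)&(V>70)).astype(np.uint8)
        k,l,st,ce=cv2.connectedComponentsWithStats(m)
        for i in range(1,k):
            if st[i,4]<250: continue
            q=np.argwhere(l==i)[:,::-1].astype(np.float32)
            r=cv2.minAreaRect(q);b=cv2.boxPoints(r)
            if min(r[1])>45: continue
            e=sorted([(np.linalg.norm(b[j]-b[(j+1)%4]),j) for j in range(4)])
            mids=[(b[j]+b[(j+1)%4])/2 for _,j in e[:2]]
            A,B=[onz(p,*x,z)[:2] for x in mids]
            if A[0]<B[0]:A,B=B,A
            d=A-B; print(n,st[i,4],np.round(r[0]),"mid",np.round((A+B)/2,1),"len",round(np.hypot(*d),1),"ang",round(np.arctan2(d[1],d[0]),3),"ends",np.round(A,1),np.round(B,1))
E
python3 -c "
from keys import *
import pickle
p=eyes.read_camera('wrist');pickle.dump(p,open('wk.pkl','wb'));handles(p)
p=eyes.read_camera('top');handles(p)"; python3 plan.py 520 200 245 0.1 60
```

```text
yellow 1757 [335. 166.] mid [ 550.2 -245.2] len 87.3 ang 0.297 ends [ 592.  -232.5] [ 508.5 -258. ]
green 1611 [177. 174.] mid [512.2 -99. ] len 86.1 ang 0.182 ends [554.5 -91.2] [ 469.9 -106.7]
red 1946 [383.  16.] mid [ 684.3 -250.4] len 70.9 ang -1.374 ends [ 691.3 -285.2] [ 677.4 -215.7]
red 533 [489.  67.] mid [ 663.7 -353.5] len 36.8 ang -1.132 ends [ 671.5 -370.1] [ 655.9 -336.8]
red 1391 [256. 171.] mid [ 530.8 -172. ] len 86.8 ang 0.073 ends [ 574.1 -168.8] [ 487.5 -175.2]
red 749 [330. 122.] mid [ 720.6 -261.3] len 81.9 ang -1.563 ends [ 720.9 -302.2] [ 720.2 -220.4]
[ 519.5 -169.4  282.5] [ 3.141e+00 -1.000e-03  2.030e-01] 9
8.3 -40.2 4.2 0.011 60.0; 7.9 -40.3 4.2 0.011 60.0; 7.4 -40.4 4.2 0.011 60.0; 7.0 -40.5 4.2 0.011 60.0; 6.5 -40.5 4.2 0.011 60.0; 6.0 -40.6 4.2 0.011 60.0; 5.6 -40.7 4.2 0.011 60.0; 5.1 -40.7 4.2 0.011 60.0
4.6 -40.8 4.2 0.011 60.0
```

>>> {"name": "send_rows", "arguments": {
  "plan": "8 -40 4 0.01 60; 8 -40 4 0.01 60; 7 -40 4 0.01 60; 7 -40 4 0.01 60; 7 -40 4 0.01 60; 6 -41 4 0.01 60; 6 -41 4 0.01 60; 5 -41 4 0.01 60"
}}

```text
t: 3.6
eef_pos: [521.1, 157.5, 248.7]
tcp_rot: [3.139, -0.002, 0.1]
ft_force: [0.6, 0.3, 0.5]
opening: 0.633
```

>>> {"name": "send_rows", "arguments": {
  "plan": "5 -38 4 0.01 60; 0 0 0 0 60"
}}

```text
t: 3.8
eef_pos: [522.0, 199.4, 243.8]
tcp_rot: [3.14, -0.001, 0.091]
ft_force: [0.5, -0.8, -0.2]
opening: 0.631
```

```bash
python3 - <<'E'
from h import *
np.set_printoptions(suppress=True,precision=2)
s=env.state();print(s["t"],s["eef_pos"],s["tcp_rot"])
p=eyes.read_camera("wrist");save(p,"wr",scale=1.5)
c=proj(p,[540,197,114]);print(c)
l,t=int(c[0])-60,int(c[1])-45
save(p,"wrc",(max(l,0),max(t,0),120,90),6);print(l,t)
E
```

```text
3.8 [521.98 199.44 243.8 ] [ 3.14 -0.    0.09]
[254.55 166.55]
194 121
```

View pics/wr.png

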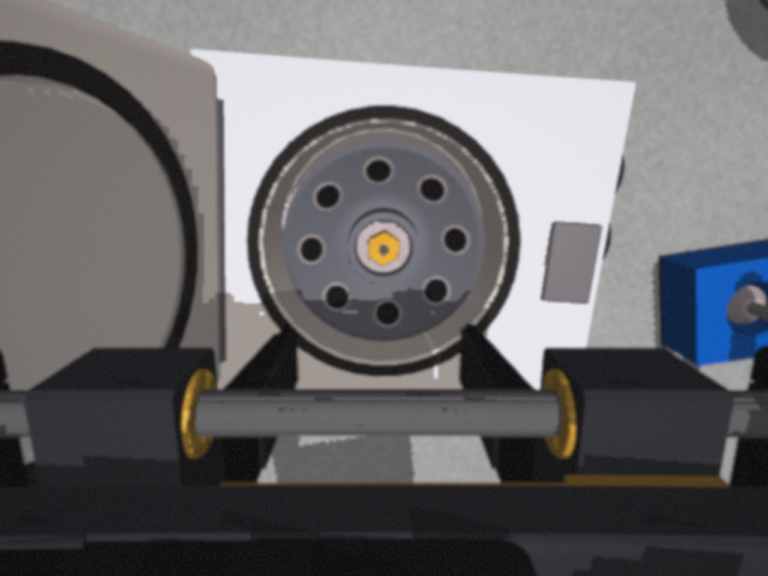

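View pics/wrc.png

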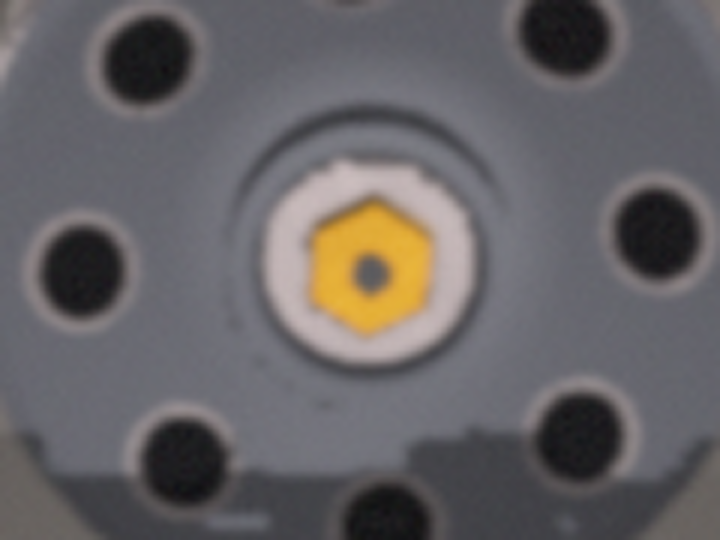

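The brass nut is at about (254,166) and measures roughly 20 px across flats at 1.09 px/mm. That is about 19 mm, so I'll try the green key first. Next I'll measure the nut's position and orientation.

```bash
cat > nut.py <<'E'
from h import *
from scipy.optimize import minimize
def nut(p,guess):
    c=proj(p,[*guess,114]);S=8;R=24
    x0,y0=int(c[0])-R,int(c[1])-R
    im=cv2.resize(p["image"][y0:y0+2*R,x0:x0+2*R],None,fx=S,fy=S,interpolation=cv2.INTER_CUBIC)
    hsv=cv2.cvtColor(im,cv2.COLOR_RGB2HSV);m=((abs(hsv[...,0].astype(int)-23)<8)&(hsv[...,1]>110)&(hsv[...,2]>80)).astype(np.uint8)
    k,l,st,ce=cv2.connectedComponentsWithStats(m);i=1+np.argmax(st[1:,4])
    cn=max(cv2.findContours((l==i).astype(np.uint8),cv2.RETR_EXTERNAL,cv2.CHAIN_APPROX_NONE)[0],key=cv2.contourArea)
    q=np.array([onz(p,(a+.5)/S-.5+x0,(b+.5)/S-.5+y0,113.5)[:2] for a,b in cn[:,0]])
    def f(v):
        d=q-v[:2];ang=v[3]+np.arange(6)*np.pi/3
        return np.mean(np.abs((d@np.array([np.cos(ang),np.sin(ang)])).max(1)-v[2]))
    best=min((minimize(f,[*q.mean(0),9.5,a],method="Nelder-Mead",options=dict(maxiter=2000)) for a in np.arange(0,1.05,.15)),key=lambda r:r.fun)
    print("nut centre",np.round(best.x[:2],1),"AF",round(2*best.x[2],2),"flat ang",round(best.x[3]%(np.pi/3),3),"err",round(best.fun,2))
E
python3 -c "
from nut import *
p=eyes.read_camera('wrist');nut(p,(540,197))
# rotor outline/recess check
n=[(379,170),(432,189),(456,240),(436,291),(387,313),(336,296),(311,249),(327,196)]
q=np.array([onz(p,a/1.5,b/1.5,112)[:2] for a,b in n]);print(q.round(1),q.mean(0))
r=q-q.mean(0);print(np.hypot(*r.T).round(1))
"
```

```text
nut centre [541.3 196.5] AF 18.55 flat ang 0.562 err 0.2
[[587.4 201.4]
 [579.3 168.6]
 [549.9 150.2]
 [516.5 158.6]
 [499.1 188.2]
 [507.5 221.5]
 [536.2 239. ]
 [569.4 231.2]] [543.16478736 194.84322325]
[44.8 44.6 45.1 45.  44.5 44.5 44.7 44.9]
```

```bash
python3 -c "
from cell import env
print(env.state()['joints'].round(2))"; python3 plan.py 492 -100 275 0.18 60
```

```text
[ 0.24  0.37  1.69 -0.    1.09  1.73]
[522.2 196.7 244.2] [ 3.139e+00 -1.000e-03  9.000e-02] 7
-8.1 41.8 -4.4 -0.013 60.0; -8.6 41.7 -4.4 -0.013 60.0; -9.2 41.6 -4.4 -0.013 60.0; -9.7 41.5 -4.4 -0.013 60.0; -10.2 41.4 -4.4 -0.013 60.0; -10.8 41.2 -4.4 -0.013 60.0; -11.3 41.1 -4.4 -0.013 60.0
```

>>> {"name": "send_rows", "arguments": {
  "plan": "-8 42 -4 -0.01 60; -9 42 -5 -0.01 60; -9 42 -4 -0.01 60; -10 42 -5 -0.01 60; -10 41 -4 -0.01 60; -11 41 -5 -0.02 60; -11 41 -4 -0.02 60; 0 0 0 0 60"
}}

```text
t: 4.7
eef_pos: [484.5, -123.2, 278.3]
tcp_rot: [3.136, -0.003, 0.172]
ft_force: [-1.0, -0.4, -0.3]
opening: 0.631
```

```bash
python3 - <<'E'
from keys import *
s=env.state();print(s["t"],s["eef_pos"].round(1),s["tcp_rot"].round(3))
p=eyes.read_camera("wrist");save(p,"wg",scale=1.5);handles(p)
E
```

```text
4.7 [ 484.5 -123.2  278.3] [ 3.136e+00 -3.000e-03  1.720e-01]
yellow 2268 [388. 137.] mid [ 548.3 -241.5] len 86.0 ang 0.276 ends [ 589.6 -229.7] [ 506.9 -253.2]
green 1535 [225. 151.] mid [509.6 -95.3] len 84.9 ang 0.184 ends [551.3 -87.6] [ 467.8 -103.1]
red 1684 [306. 143.] mid [ 529.7 -168.5] len 85.7 ang 0.073 ends [ 572.5 -165.4] [ 487.  -171.7]
```

View pics/wg.png

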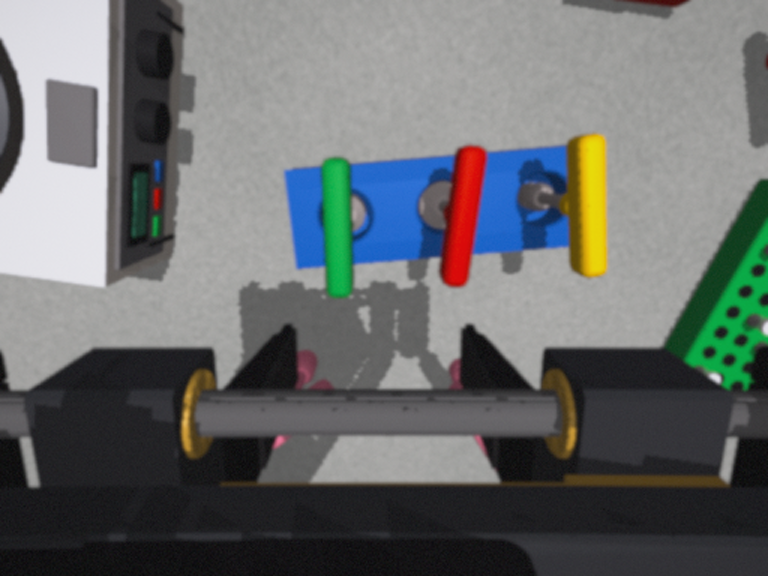

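```bash
python3 plan.py 509.5 -94.5 180 0.184 60
```

```text
[ 484.5 -121.4  278.1] [ 3.137e+00 -2.000e-03  1.720e-01] 3
9.7 -7.4 32.7 -0.004 60.0; 9.8 -7.4 32.7 -0.004 60.0; 9.8 -7.3 32.7 -0.004 60.0
```

>>> {"name": "send_rows", "arguments": {
  "plan": "10 -7.5 33 -0.004 60; 10 -7.5 33 -0.004 60; 10 -7.5 33 -0.004 60; 0 0 0 0 60; 0 0 0 0 60"
}}

```text
t: 5.25
eef_pos: [509.9, -95.7, 178.6]
tcp_rot: [3.135, -0.005, 0.177]
ft_force: [-0.4, 0.3, 0.2]
opening: 0.633
```

```bash
python3 plan.py 509.5 -94.5 110 0.184 60; python3 - <<'E'
from keys import *
p=eyes.read_camera("wrist");save(p,"wg2",scale=1.5);handles(p)
E
```

```text
[509.9 -95.7 178.6] [ 3.135 -0.005  0.177] 2
-0.1 -0.6 34.3 -0.003 60.0; -0.1 -0.6 34.3 -0.003 60.0
green 2625 [248. 203.] mid [518.1 -93.1] len 73.8 ang 0.174 ends [554.4 -86.7] [481.7 -99.5]
red 3414 [361. 199.] mid [ 533.8 -164.5] len 79.7 ang 0.077 ends [ 573.5 -161.4] [ 494.1 -167.5]
```

View pics/wg2.png

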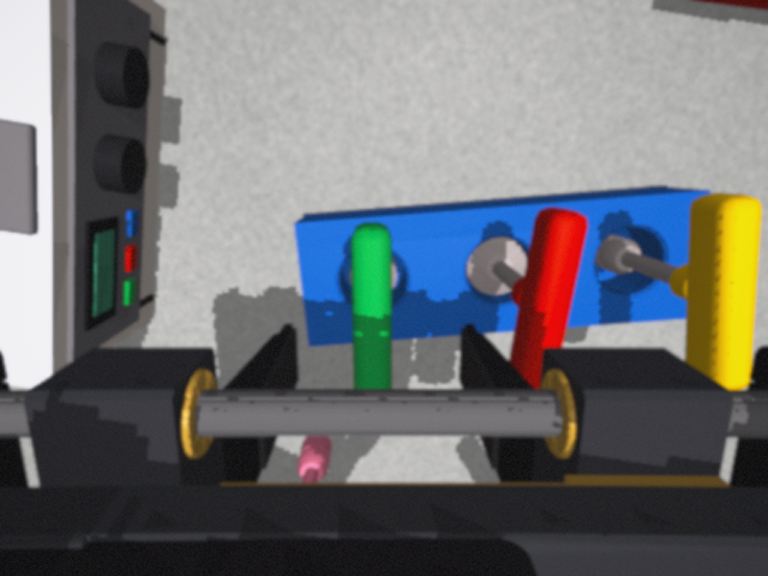

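>>> {"name": "send_rows", "arguments": {
  "plan": "0 -0.5 30 0 60; 0 -0.5 30 -0.007 60; 0 0 5 0 60; 0 0 0 0 60"
}}

```text
t: 5.7
eef_pos: [512.4, -97.0, 119.4]
tcp_rot: [3.13, -0.015, 0.183]
ft_force: [-0.3, -0.5, 0.4]
opening: 0.634
```

```bash
python3 plan.py 510 -94.5 110 0.184 60
```

```text
[512.4 -97.  119.4] [ 3.13  -0.015  0.183] 1
-1.9 -2.9 9.4 -0.001 60.0
```

>>> {"name": "send_rows", "arguments": {
  "plan": "-2 -3 9 0 60; 0 0 0 0 60; 0 0 0 0 60"
}}

```text
t: 6.0
eef_pos: [511.1, -95.0, 113.5]
tcp_rot: [3.127, -0.02, 0.183]
ft_force: [-0.2, -0.5, 0.5]
opening: 0.631
```

```bash
python3 plan.py 510 -94.5 110 0.184 60
```

```text
[511.1 -95.  113.5] [ 3.127 -0.02   0.183] 1
-1.0 -0.7 3.5 -0.001 60.0
```

>>> {"name": "send_rows", "arguments": {
  "plan": "-1 -1 4 0 60; 0 0 0 0 0; 0 0 0 0 0; 0 0 0 0 0; 0 0 0 0 0"
}}

```text
t: 6.5
eef_pos: [510.4, -94.2, 110.4]
tcp_rot: [3.126, -0.021, 0.183]
ft_force: [-0.5, 0.4, 0.1]
opening: 0.351
```

```bash
python3 -c "
from cell import env
s=env.state()
print(s['eef_pos'].round(2),s['tcp_rot'].round(4),s['opening']*95.1,s['joints'].round(4),s['ft_force'].round(2))"
```

```text
[510.42 -94.25 110.37] [ 3.1262 -0.0212  0.1827] 33.354417683013416 [-0.308   0.4744  1.9435 -0.0055  0.6977  1.0844] [-0.54  0.39  0.06]
```

>>> {"name": "send_rows", "arguments": {
  "plan": "0 0 0 0 0; 0 0 0 0 0; 0 0 0 0 0; 0 0 0 0 0; 0 0 0 0 0"
}}

```text
t: 7.0
eef_pos: [510.5, -94.3, 110.5]
tcp_rot: [3.126, -0.021, 0.183]
ft_force: [0.2, -0.3, 0.3]
opening: 0.189
```

```bash
python3 - <<'E'
from keys import *
p=eyes.read_camera("wrist");save(p,"wg3",scale=1.5);handles(p)
E
```

```text
green 3313 [252. 212.] mid [534.7 -90.8] len 41.6 ang 0.183 ends [555.2 -87. ] [514.3 -94.6]
green 947 [252. 306.] mid [490.6 -99. ] len 15.0 ang -1.398 ends [ 491.8 -106.4] [489.3 -91.6]
red 262 [ 42. 191.] mid [529.   -1.3] len 10.5 ang 0.041 ends [534.3  -1.1] [523.8  -1.5]
red 1052 [408. 308.] mid [ 502.7 -171.6] len 17.4 ang -1.391 ends [ 504.2 -180.1] [ 501.1 -163. ]
```

View pics/wg3.png

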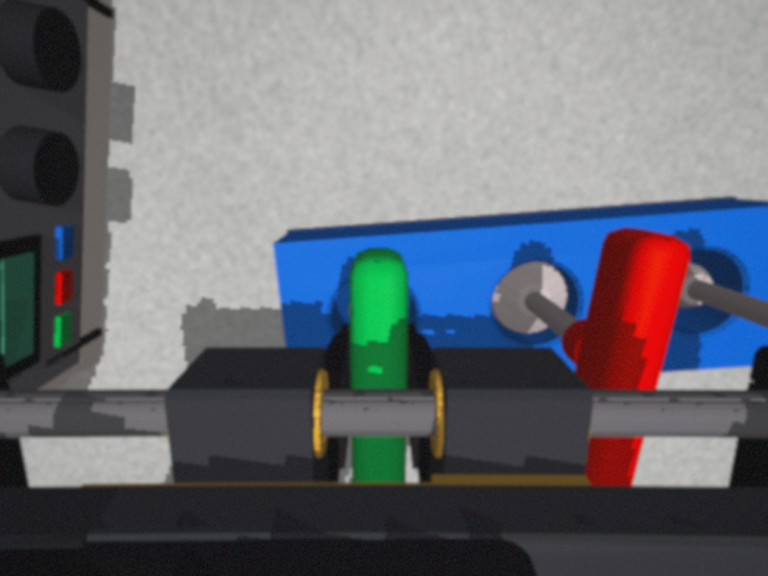

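>>> {"name": "send_rows", "arguments": {
  "plan": "0 0 -15 0 0; 0 0 -25 0 0; 0 0 -30 0 0; 0 0 -30 0 0; 0 0 -30 0 0; 0 0 -10 0 0; 0 0 0 0 0"
}}

```text
t: 7.75
eef_pos: [505.5, -92.2, 252.5]
tcp_rot: [3.13, -0.015, 0.182]
ft_force: [-0.0, -0.7, -2.0]
opening: 0.188
```

```bash
python3 - <<'E'
from keys import *
s=env.state()
print(s['eef_pos'].round(2),s['tcp_rot'].round(4),s['opening']*95.1,s['joints'].round(4),s['ft_force'].round(2))
p=eyes.read_camera("wrist");save(p,"wg4",scale=1.5);handles(p,s["eef_pos"][2]+33)
E
python3 plan.py 541 196.5 250 0.562 0
```

```text
[505.51 -92.21 252.54] [ 3.1296 -0.0152  0.1824] 17.917538924982537 [-0.3072  0.285   1.7876 -0.004   1.05    1.0833] [-0.05 -0.74 -2.01]
yellow 2786 [424. 172.] mid [ 560.8 -157.4] len 42.4 ang 0.286 ends [ 581.2 -151.5] [ 540.5 -163.4]
green 3281 [252. 212.] mid [530.2 -88.8] len 41.5 ang 0.183 ends [550.6 -85.1] [509.8 -92.6]
green 941 [252. 306.] mid [486. -97.] len 14.9 ang -1.396 ends [ 487.3 -104.3] [484.7 -89.6]
red 1522 [457.   9.] mid [ 623.3 -150.1] len 36.5 ang -1.453 ends [ 625.4 -168.2] [ 621.1 -131.9]
red 2050 [337. 178.] mid [ 551.7 -121.7] len 41.8 ang 0.077 ends [ 572.5 -120.1] [ 530.8 -123.3]
[505.3 -92.2 251.8] [ 3.13  -0.014  0.182] 7
12.5 -39.6 0.3 -0.054 0.0; 14.6 -38.9 0.3 -0.054 0.0; 16.7 -38.0 0.3 -0.054 0.0; 18.7 -37.1 0.3 -0.054 0.0; 20.7 -36.0 0.3 -0.054 0.0; 22.7 -34.8 0.3 -0.054 0.0; 24.5 -33.6 0.3 -0.054 0.0
```

View pics/wg4.png

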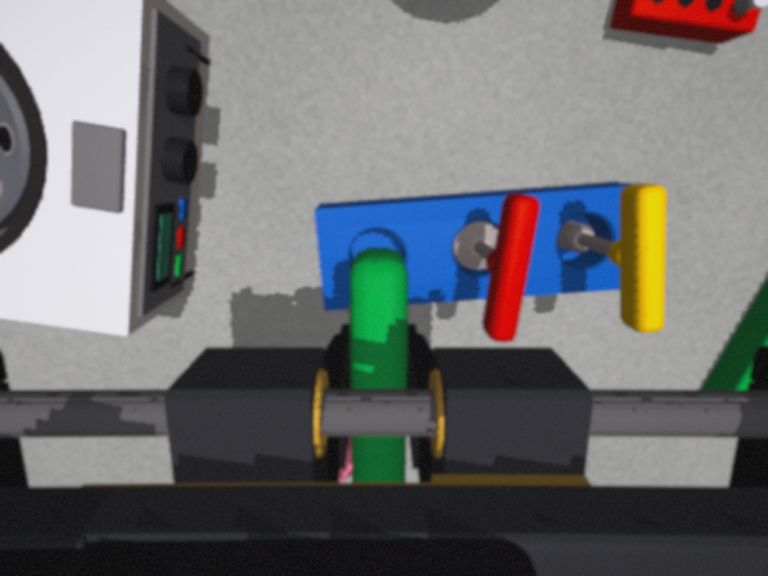

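>>> {"name": "send_rows", "arguments": {
  "plan": "13 -40 0 -0.055 0; 15 -39 0 -0.055 0; 17 -38 0 -0.055 0; 19 -37 0 -0.055 0; 21 -36 0 -0.055 0; 23 -35 0 -0.055 0; 20 -28 0 -0.05 0; 0 0 0 0 0"
}}

```text
t: 8.6
eef_pos: [537.5, 199.9, 233.2]
tcp_rot: [3.135, 0.01, 0.573]
ft_force: [-0.5, 0.0, -1.8]
opening: 0.187
```

```bash
python3 plan.py 541.2 197.5 235 0.562 0
```

```text
[537.5 199.9 233.2] [3.135 0.01  0.573] 1
1.8 4.0 -1.8 0.011 0.0
```

```bash
cat > kp.py <<'E'
from h import *
from scipy.spatial.transform import Rotation as R
def T(pos,rpy):
    M=np.eye(4);M[:3,:3]=R.from_euler("xyz",rpy).as_matrix();M[:3,3]=pos;return M
TG=T([510.45,-94.25,110.4],[3.1262,-.0212,.1827])
KG=T([510.3,-94.0,10],[0,0,.1827])
REL=np.linalg.inv(TG)@KG
def kp():
    s=env.state();M=T(s["eef_pos"],s["tcp_rot"])@REL
    print("t",round(s["t"],2),"tcp",s["eef_pos"].round(2),s["tcp_rot"].round(3),"F",s["ft_force"].round(1),"open",round(s["opening"]*95.1,1))
    print("key bottom",M[:3,3].round(1),"axis",M[:3,2].round(3),"yaw",round(np.arctan2(M[1,0],M[0,0]),3))
    t=s["tcp_rot"];return M,R.from_euler("xyz",t).as_matrix()
def go(x,y,z,yaw):
    M,Rt=kp();d=Rt.T@(np.array([x,y,z])-M[:3,3]);print("shift",d.round(1),"roll",round(np.arctan2(M[1,0],M[0,0])-yaw,3))
E
python3 -c "
from kp import *
go(541.2,197.5,130,.562)
p=eyes.read_camera('scene');save(p,'s1',(270,120,120,90),6)
p=eyes.read_camera('top');save(p,'t1',(100,130,120,90),6)"
```

```text
t 8.6 tcp [537.49 199.89 233.21] [3.135 0.01  0.573] F [-0.5  0.  -1.8] open 17.8
key bottom [534.2 199.1 132.9] axis [0.031 0.009 0.999] yaw 0.573
shift [5.  5.2 2.9] roll 0.011
```

View pics/s1.png

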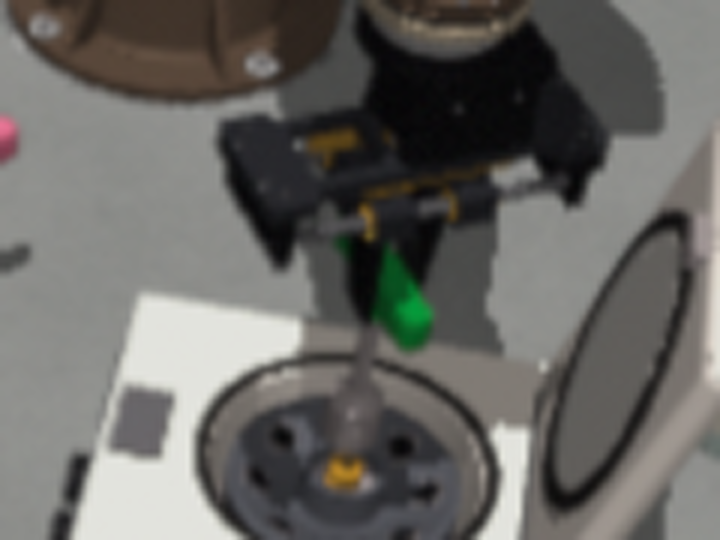

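>>> {"name": "send_rows", "arguments": {
  "plan": "4 4 0 0.01 0; 1 1 2 0 0; 0 0 0 0 0; 0 0 0 0 0"
}}

```text
t: 9.1
eef_pos: [544.7, 191.6, 229.5]
tcp_rot: [3.135, 0.013, 0.553]
ft_force: [-0.7, -0.9, -1.8]
opening: 0.186
```

```bash
python3 -c "
from kp import *
go(541.2,197.5,122,.562)
p=eyes.read_camera('scene');save(p,'s2',(270,120,120,90),6)
"
```

```text
t 9.1 tcp [544.73 191.6  229.51] [3.135 0.013 0.553] F [-0.7 -0.9 -1.8] open 17.7
key bottom [541.1 190.7 129.2] axis [0.034 0.011 0.999] yaw 0.553
shift [ 3.7 -5.8  7.1] roll -0.009
```

View pics/s2.png

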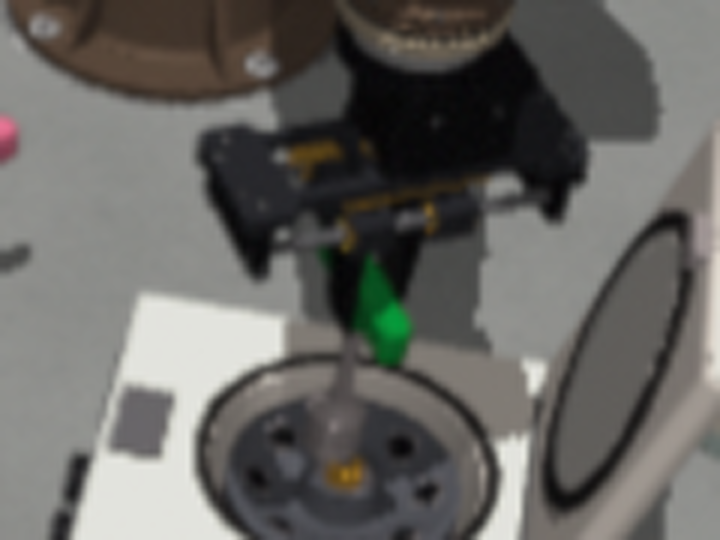

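>>> {"name": "send_rows", "arguments": {
  "plan": "2 -3 0 0 0; 2 -3 0 0 0; 0 0 0 0 0; 0 0 0 0 0"
}}

```text
t: 9.55
eef_pos: [545.0, 199.1, 229.9]
tcp_rot: [3.135, 0.012, 0.552]
ft_force: [-0.0, 0.4, -1.2]
opening: 0.186
```

```bash
python3 -c "
from kp import *
go(541.2,197.5,122,.562)
p=eyes.read_camera('scene');save(p,'s3',(300,160,60,45),12)
for z in (102,114,117):print(proj(p,[541.2,197.5,z]))
"
```

```text
t 9.55 tcp [545.02 199.1  229.94] [3.135 0.012 0.552] F [-0.   0.4 -1.2] open 17.7
key bottom [541.5 198.2 129.6] axis [0.033 0.01  0.999] yaw 0.553
shift [-0.5  0.4  7.6] roll -0.009
[326.01999997 199.93997453]
[326.46688395 197.50249071]
[326.57942804 196.88845876]
```

View pics/s3.png

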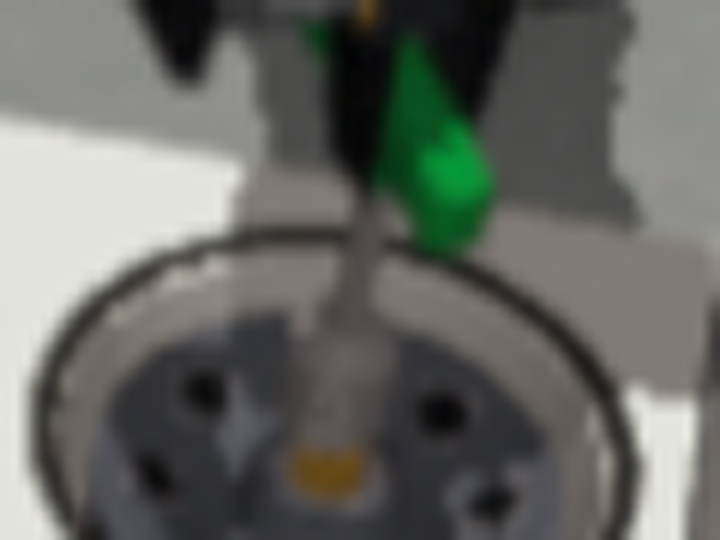

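>>> {"name": "send_rows", "arguments": {
  "plan": "-0.5 0.5 3 0 0; 0 0 3 0 0; 0 0 2 0 0; 0 0 2 0 0; 0 0 0 0 0"
}}

```text
t: 10.1
eef_pos: [544.6, 198.2, 218.8]
tcp_rot: [3.135, 0.013, 0.552]
ft_force: [-0.2, 0.3, -2.8]
opening: 0.189
```

```bash
python3 -c "
from kp import *
go(541.2,197.4,117,.562)
"
```

```text
t 10.1 tcp [544.56 198.18 218.82] [3.135 0.013 0.552] F [-0.2  0.3 -2.8] open 18.0
key bottom [541.  197.3 118.5] axis [0.033 0.01  0.999] yaw 0.553
shift [0.3 0.  1.5] roll -0.009
```

>>> {"name": "send_rows", "arguments": {
  "plan": "0 0 2 0 0; 0 0 2 0 0; 0 0 0 0 0"
}}

```text
t: 10.4
eef_pos: [544.7, 198.1, 214.5]
tcp_rot: [3.135, 0.012, 0.552]
ft_force: [0.1, 0.3, -1.6]
opening: 0.189
```

```bash
python3 -c "
from kp import *
go(541.2,197.4,102,.562)
"
```

```text
t 10.4 tcp [544.65 198.13 214.54] [3.135 0.012 0.552] F [ 0.1  0.3 -1.6] open 18.0
key bottom [541.1 197.3 114.2] axis [0.033 0.01  0.999] yaw 0.553
shift [ 0.3 -0.1 12.2] roll -0.009
```

>>> {"name": "send_rows", "arguments": {
  "plan": "0 0 1.5 0 0; 0 0 1.5 0 0; 0 0 0 0 0"
}}

```text
t: 10.7
eef_pos: [545.4, 198.4, 214.5]
tcp_rot: [3.134, 0.009, 0.552]
ft_force: [-0.4, -0.0, -2.4]
opening: 0.19
```

```bash
python3 -c "
from kp import *
go(541.2,197.4,102,.562)
p=eyes.read_camera('scene');save(p,'s4',(300,160,60,45),12)
"
```

```text
t 10.7 tcp [545.37 198.38 214.48] [3.134 0.009 0.552] F [-0.4 -0.  -2.4] open 18.0
key bottom [542.2 197.6 114.1] axis [0.029 0.009 1.   ] yaw 0.553
shift [-0.9 -0.4 12.1] roll -0.009
```

View pics/s4.png

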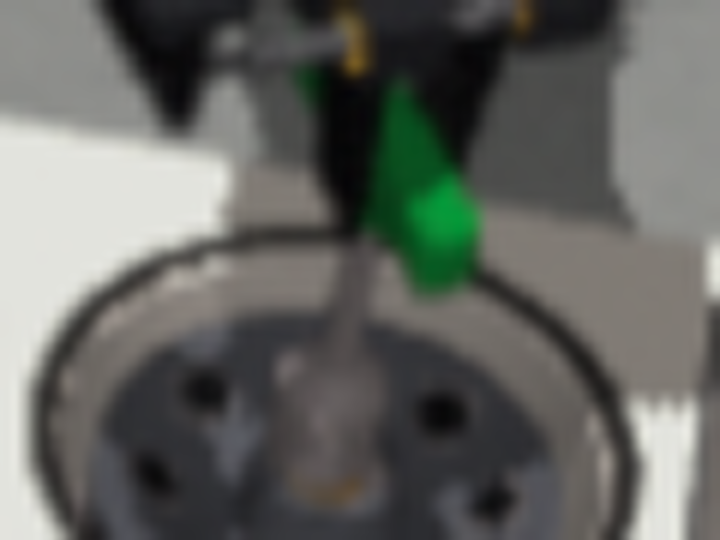

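>>> {"name": "send_rows", "arguments": {
  "plan": "0.8 0.5 0.5 0 0; 0 0 1 0 0; 0.8 0.5 0.5 0 0; 0 0 1 0 0"
}}

```text
t: 11.15
eef_pos: [547.0, 198.9, 213.9]
tcp_rot: [3.135, 0.007, 0.552]
ft_force: [-3.0, 0.3, 12.4]
opening: 0.189
```

```bash
python3 -c "
from kp import *
go(541.2,197.4,102,.562)
"
```

```text
t 11.15 tcp [547.   198.88 213.86] [3.135 0.007 0.552] F [-3.   0.3 12.4] open 18.0
key bottom [543.9 198.3 113.5] axis [0.029 0.008 1.   ] yaw 0.552
shift [-2.6 -0.7 11.5] roll -0.01
```

>>> {"name": "send_rows", "arguments": {
  "plan": "0.8 0.5 0 0 0; 0 0 0.5 0 0; 0.8 0.5 0 0 0; 0 0 0.5 0 0"
}}

```text
t: 11.55
eef_pos: [548.6, 199.0, 213.9]
tcp_rot: [3.135, 0.008, 0.552]
ft_force: [-2.3, 0.1, 10.4]
opening: 0.186
```

```bash
python3 -c "
from kp import *
go(541.2,197.4,102,.562)
p=eyes.read_camera('scene');save(p,'s5',(300,160,60,45),12)
"
```

```text
t 11.55 tcp [548.56 199.   213.85] [3.135 0.008 0.552] F [-2.3  0.1 10.4] open 17.7
key bottom [545.4 198.4 113.5] axis [0.029 0.008 1.   ] yaw 0.553
shift [-4.  -1.4 11.5] roll -0.009
```

View pics/s5.png

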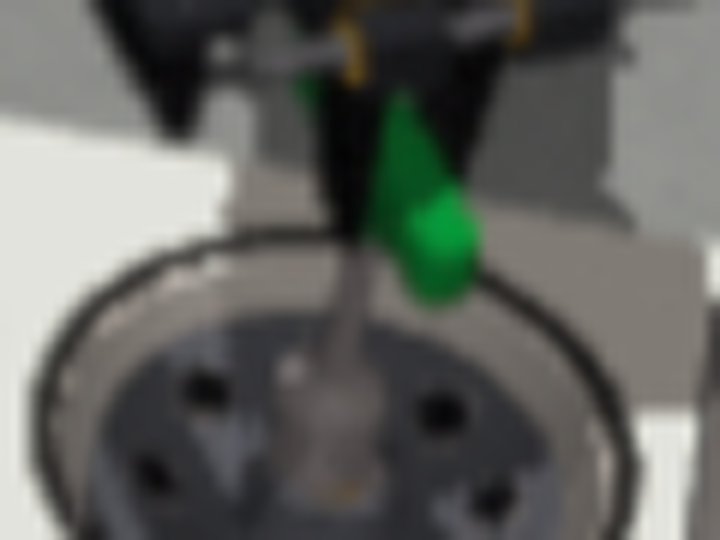

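>>> {"name": "send_rows", "arguments": {
  "plan": "0 0 -5 0 0; 0 0 -6 0 0; 0 0 -4 0 0; 0 0 0 0 0; 0 0 0 0 0"
}}

```text
t: 12.1
eef_pos: [549.2, 199.0, 228.9]
tcp_rot: [3.135, 0.008, 0.552]
ft_force: [0.2, -0.2, -1.5]
opening: 0.191
```

```bash
cat > cmp.py <<'E'
from kp import *
import pickle
def cmpr(name,nutc=(541.2,197.4)):
    M,_=kp();p=eyes.read_camera('scene');pickle.dump((p,M),open(name+'.pkl','wb'))
    S=12;x0,y0=295,150
    im=cv2.resize(p["image"][y0:y0+60,x0:x0+66][:,:,::-1],None,fx=S,fy=S,interpolation=cv2.INTER_CUBIC)
    def poly(P,c):
        q=np.array([(proj(p,X)-[x0,y0]+.5)*S for X in P]).astype(np.int32);cv2.polylines(im,[q],True,c,1)
    a=np.linspace(0,2*np.pi,40)
    for z in (0,28): poly([(M@[15.5*np.cos(t),15.5*np.sin(t),z,1])[:3] for t in a],(0,255,255))
    h=.562+np.pi/6+np.arange(6)*np.pi/3
    poly([[nutc[0]+10.97*np.cos(t),nutc[1]+10.97*np.sin(t),114] for t in h],(255,255,0))
    poly([[nutc[0]+17.5*np.cos(t),nutc[1]+17.5*np.sin(t),112] for t in a],(255,0,255))
    cv2.imwrite(f'pics/{name}.png',im)
if __name__=="__main__":
    import sys;cmpr(sys.argv[1])
E
python3 cmp.py c1
```

```text
t 12.1 tcp [549.16 199.03 228.93] [3.135 0.008 0.552] F [ 0.2 -0.2 -1.5] open 18.2
key bottom [546.  198.4 128.6] axis [0.029 0.008 1.   ] yaw 0.552
```

View pics/c1.png

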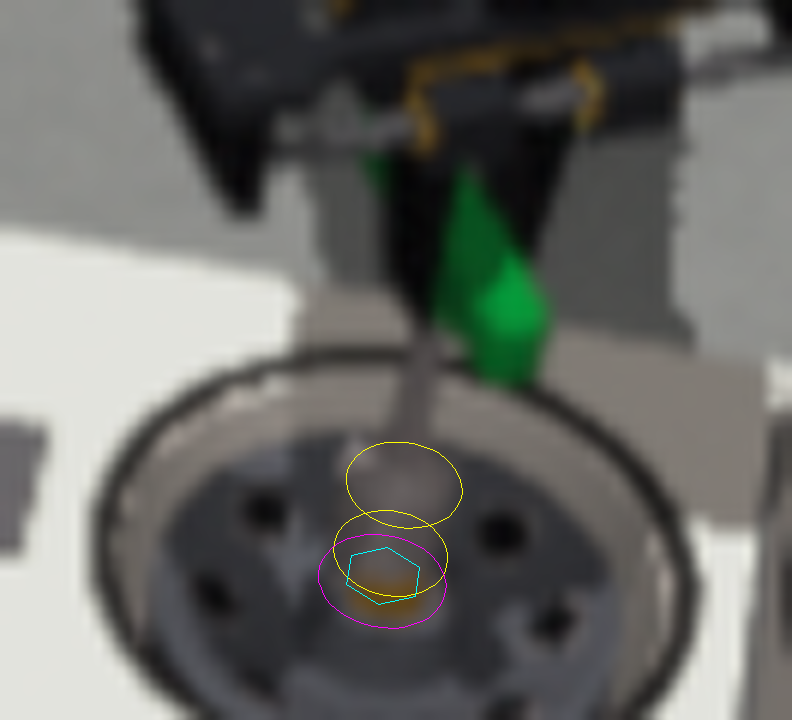

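```bash
python3 - <<'E'
import pickle,cv2,numpy as np
p,M=pickle.load(open('c1.pkl','rb'))
im=p["image"][180:206,312:344][:,:,::-1].astype(float)
im=np.clip((im-30)*1.6,0,255).astype(np.uint8)
cv2.imwrite('pics/c1z.png',cv2.resize(im,None,fx=22,fy=22,interpolation=cv2.INTER_NEAREST))
E
```

```text
(no output)
```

View pics/c1z.png

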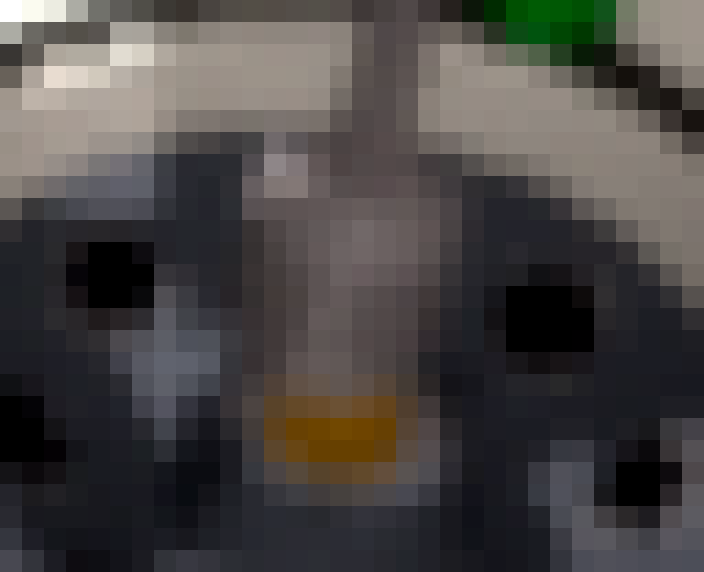

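```bash
python3 - <<'E'
from keys import *
s=env.state()
p=eyes.read_camera("wrist");save(p,"wg5",scale=1.5);handles(p,s["eef_pos"][2]+33)
import pickle
q,M=pickle.load(open('c1.pkl','rb'))
for X in ([541.2,197.4,114],[551.2,197.4,114],[541.2,207.4,114],[541.2,197.4,124]):print(X,proj(q,X).round(2))
E
```

```text
green 3274 [252. 212.] mid [571.5 210.6] len 41.6 ang 0.553 ends [589.2 221.5] [553.8 199.6]
green 933 [252. 306.] mid [533.  187.1] len 15.0 ang -1.023 ends [536.9 180.7] [529.1 193.5]
[541.2, 197.4, 114] [326.44 197.5 ]
[551.2, 197.4, 114] [325.97 199.66]
[541.2, 207.4, 114] [329.45 198.1 ]
[541.2, 197.4, 124] [326.81 195.44]
```

View pics/wg5.png

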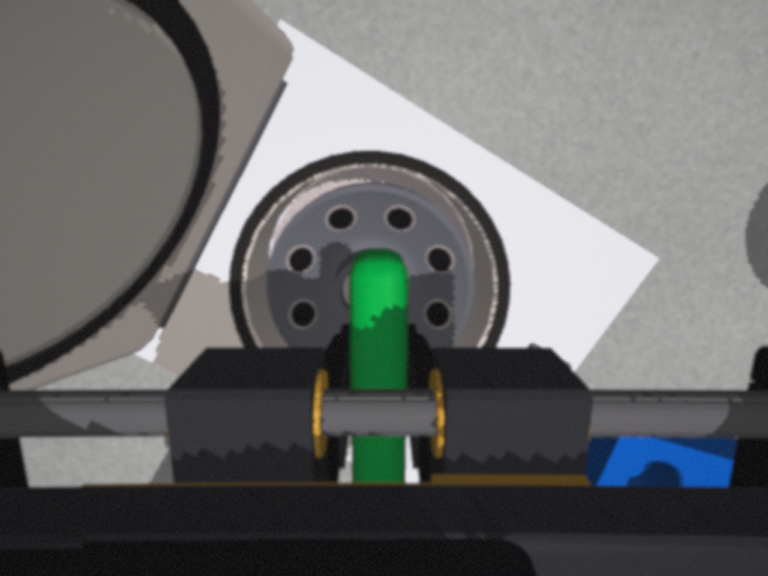

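```bash
cat > holes.py <<'E'
from kp import *
from scipy.optimize import least_squares
import pickle
def find(img,Lo=120,Hi=420):
    g=cv2.cvtColor(img,cv2.COLOR_BGR2GRAY)
    m=(g<42).astype(np.uint8)
    k,l,st,ce=cv2.connectedComponentsWithStats(m);out=[]
    for i in range(1,k):
        x,y,w,h,a=st[i]
        if 200<a<900 and .7<w/h<1.4 and a/(w*h)>.65: out.append((ce[i]+.5)/1.5-.5)
    return np.array(out)
E
python3 - <<'E'
from holes import *
p2=eyes.read_camera("wrist");s=env.state()
cv2.imwrite("pics/w6.png",cv2.resize(p2["image"][:,:,::-1],None,fx=1.5,fy=1.5,interpolation=cv2.INTER_CUBIC))
pickle.dump((p2,s),open("w6.pkl","wb"))
Tc=np.linalg.inv(T(s["eef_pos"],s["tcp_rot"]))@np.array(p2["extrinsics"])
p1=dict(p2);p1["extrinsics"]=T([521.98,199.44,243.8],[3.14,-.001,.091])@Tc
print(Tc.round(3))
a=find(cv2.imread("pics/wr.png"));b=find(cv2.imread("pics/w6.png"))
print(a.round(1).tolist(),b.round(1).tolist())
def cen(p,q,z):
    w=np.array([onz(p,*x,z)[:2] for x in q]);r=least_squares(lambda v:np.hypot(*(w-v[:2]).T)-v[2],[541,197,44]);return r.x.round(2),round(np.abs(r.fun).max(),2)
a=a[(np.hypot(*(a-[255,161]).T)<60)];b=b[(np.hypot(*(b-[246,200]).T)<70)]
print(len(a),len(b))
for z in (88,92,96,100,104,108,112): print(z,cen(p1,a,z),cen(p2,b,z))
M=T(s["eef_pos"],s["tcp_rot"])@REL
print("key bottom proj",proj(p2,M[:3,3]),"nut",proj(p2,[541.2,197.4,114]),"nut in v1",proj(p1,[541.3,196.5,114]))
E
```

```text
[[ 0.0000e+00  9.6900e-01  2.4700e-01  6.9961e+01]
 [ 1.0000e+00 -0.0000e+00 -1.0000e-03  1.8280e+00]
 [-1.0000e-03  2.4700e-01 -9.6900e-01 -1.6852e+02]
 [ 0.0000e+00  0.0000e+00  0.0000e+00  1.0000e+00]]
[[251.9, 113.5], [287.7, 125.9], [218.3, 130.6], [303.0, 159.5], [207.3, 165.9], [290.0, 193.6], [224.2, 197.9], [258.1, 208.4]] [[227.0, 145.4], [266.0, 145.4], [200.2, 172.7], [292.7, 172.8], [201.7, 208.9], [291.3, 209.0]]
8 6
88 (array([538.51, 195.57,  48.05]), np.float64(0.21)) (array([538.95, 195.46,  48.02]), np.float64(0.04))
92 (array([539.17, 195.67,  47.46]), np.float64(0.21)) (array([539.87, 195.99,  47.4 ]), np.float64(0.04))
96 (array([539.82, 195.78,  46.87]), np.float64(0.2)) (array([540.79, 196.51,  46.78]), np.float64(0.04))
100 (array([540.48, 195.89,  46.28]), np.float64(0.2)) (array([541.71, 197.03,  46.15]), np.float64(0.03))
104 (array([541.13, 195.99,  45.68]), np.float64(0.2)) (array([542.64, 197.56,  45.53]), np.float64(0.03))
108 (array([541.79, 196.1 ,  45.09]), np.float64(0.2)) (array([543.56, 198.08,  44.91]), np.float64(0.03))
112 (array([542.44, 196.21,  44.5 ]), np.float64(0.19)) (array([544.48, 198.6 ,  44.29]), np.float64(0.03))
key bottom proj [247.46674957 194.68152211] nut [245.76818328 195.2330244 ] nut in v1 [254.62611427 164.32566883]
```

```bash
cat > ov.py <<'E'
from kp import *
import pickle
def relphi(phi):
    # rotate key about jaw axis (tool y) through grasp point, +phi moves bottom to -x(key)
    A=np.eye(4);A[:3,:3]=R.from_euler("y",phi).as_matrix()
    G=np.eye(4);G[2,3]=119
    return REL@G@A@np.linalg.inv(G)
def overlay(im,p,M,S,x0,y0,c):
    a=np.linspace(0,2*np.pi,40)
    def poly(P):
        q=np.array([(proj(p,(M@[*X,1])[:3])-[x0,y0]+.5)*S for X in P]).astype(np.int32);cv2.polylines(im,[q],True,c,1)
    for z,r in ((0,15.5),(28,15.5),(28,5),(105,5)): poly([(r*np.cos(t),r*np.sin(t),z) for t in a])
    for z in (105,133): poly([(-45,-9,z),(45,-9,z),(45,9,z),(-45,9,z)])
def run(pk,name,phis,S=10,x0=300,y0=145,w=60,h=60):
    p,Tt=pk;ims=[]
    for f in phis:
        im=cv2.resize(p["image"][y0:y0+h,x0:x0+w][:,:,::-1],None,fx=S,fy=S,interpolation=cv2.INTER_CUBIC)
        im=np.clip(im.astype(float)*1.4,0,255).astype(np.uint8)
        overlay(im,p,Tt@relphi(f),S,x0,y0,(0,255,255));ims.append(im)
    cv2.imwrite(f"pics/{name}.png",np.hstack(ims))
E
python3 - <<'E'
from ov import *
p,M=pickle.load(open('c1.pkl','rb'))
run((p,M@np.linalg.inv(REL)),"ov1",[0,.08],S=7,w=56,h=70,y0=140)
p=eyes.read_camera("top");save(p,"t2",(120,140,100,75),6)
E
```

```text
(no output)
```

View pics/ov1.png

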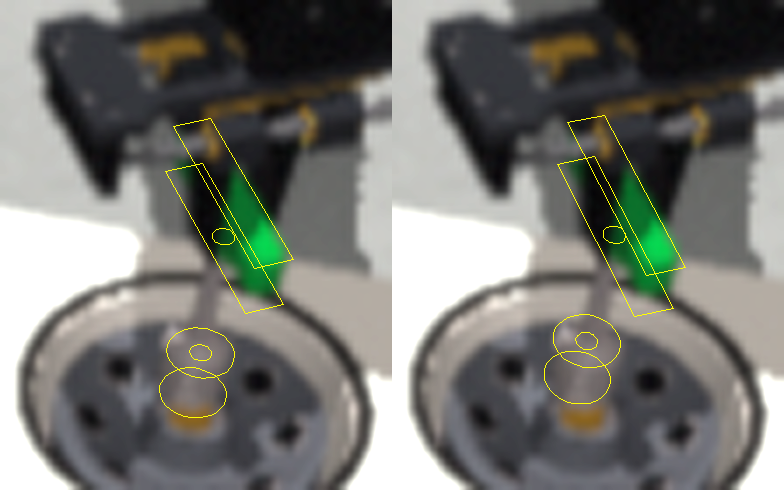

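View pics/t2.png

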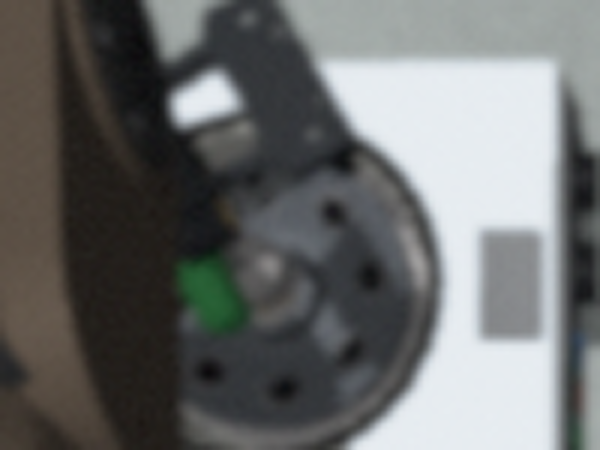

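```bash
python3 - <<'E'
from ov import *
p=eyes.read_camera("top");s=env.state();Tt=T(s["eef_pos"],s["tcp_rot"]);pickle.dump((p,Tt),open("t2.pkl","wb"))
kp()
run((p,Tt),"ov2",[0,.08],S=8,x0=140,y0=160,w=48,h=56)
for X in ([541.2,198.2,114],[551.2,198.2,114],[541.2,208.2,114],[541.2,198.2,124]):print(X,proj(p,X).round(2))
E
```

```text
t 12.35 tcp [549.05 198.99 228.8 ] [3.135 0.008 0.552] F [ 0.5 -0.2 -1.8] open 18.1
key bottom [545.9 198.4 128.5] axis [0.03  0.008 1.   ] yaw 0.552
[541.2, 198.2, 114] [162.69 186.8 ]
[551.2, 198.2, 114] [162.83 183.22]
[541.2, 208.2, 114] [159.07 186.75]
[541.2, 198.2, 124] [161.77 186.39]
```

View pics/ov2.png

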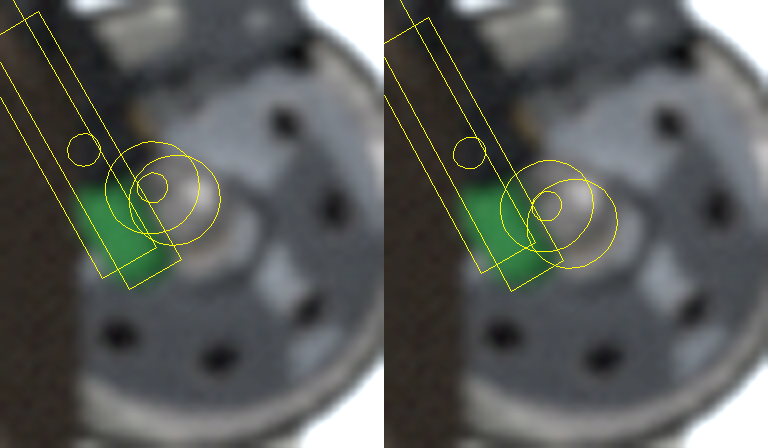

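```bash
python3 - <<'E'
import pickle,cv2,numpy as np
p,_=pickle.load(open('t2.pkl','rb'))
im=p["image"][166:206,140:190][:,:,::-1].astype(float)
im=np.clip((im-40)*1.6,0,255).astype(np.uint8)
cv2.imwrite('pics/t2z.png',cv2.resize(im,None,fx=15,fy=15,interpolation=cv2.INTER_CUBIC))
E
```

```text
(no output)
```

View pics/t2z.png

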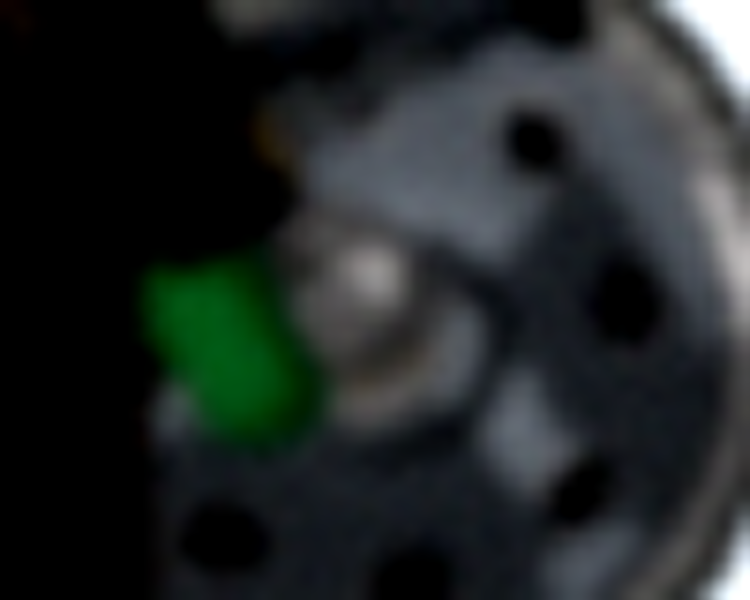

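```bash
python3 - <<'E'
from holes import *
p2,s=pickle.load(open("w6.pkl","rb"))
Tc=np.linalg.inv(T(s["eef_pos"],s["tcp_rot"]))@np.array(p2["extrinsics"]);Tc[1,3]=0
p2=dict(p2);p1=dict(p2);p1["extrinsics"]=T([521.98,199.44,243.8],[3.14,-.001,.091])@Tc;p2["extrinsics"]=T(s["eef_pos"],s["tcp_rot"])@Tc
a=find(cv2.imread("pics/wr.png"));a=a[(np.hypot(*(a-[255,161]).T)<60)]
b=find(cv2.imread("pics/w6.png"));b=b[(np.hypot(*(b-[246,200]).T)<70)]
def cen(p,q,z):
    w=np.array([onz(p,*x,z)[:2] for x in q]);return least_squares(lambda v:np.hypot(*(w-v[:2]).T)-v[2],[541,197,44]).x.round(2)
for z in (92,96,100,104): print(z,cen(p1,a,z),cen(p2,b,z))
z=97
ps,_=pickle.load(open("c1.pkl","rb"));pt,_=pickle.load(open("t2.pkl","rb"))
W=np.array([onz(p1,*x,z) for x in a])
print("scene",np.array([proj(ps,w) for w in W]).round(1).tolist());print("top",np.array([proj(pt,w) for w in W]).round(1).tolist())
for p,n,(x0,y0,w,h) in ((ps,"scene",(305,180,45,35)),(pt,"top",(140,160,48,50))):
    g=cv2.cvtColor(p["image"],cv2.COLOR_RGB2GRAY)[y0:y0+h,x0:x0+w];g=cv2.resize(g,None,fx=8,fy=8,interpolation=cv2.INTER_CUBIC)
    for th in (45,):
        k,l,st,ce=cv2.connectedComponentsWithStats((g<th).astype(np.uint8))
        print(n,[[round((ce[i][0]+.5)/8-.5+x0,1),round((ce[i][1]+.5)/8-.5+y0,1),int(st[i,4])] for i in range(1,k) if 80<st[i,4]<1500])
E
```

```text
92 [539.   197.49  47.46] [538.91 197.54  47.4 ]
96 [539.66 197.6   46.87] [539.84 198.07  46.77]
100 [540.31 197.71  46.28] [540.76 198.59  46.15]
104 [540.97 197.81  45.68] [541.68 199.11  45.53]
scene [[326.0, 211.3], [315.8, 207.2], [336.1, 209.0], [311.9, 199.5], [340.0, 201.9], [316.2, 192.6], [335.7, 194.2], [325.9, 190.6]]
top [[162.4, 171.7], [174.6, 174.8], [151.4, 178.1], [180.9, 185.5], [147.9, 190.3], [177.5, 197.9], [154.1, 201.3], [166.5, 204.3]]
scene [[np.float64(333.3), np.float64(179.8), 82], [np.float64(339.4), np.float64(182.6), 197], [np.float64(347.0), np.float64(188.6), 477], [np.float64(316.6), np.float64(192.0), 738], [np.float64(336.3), np.float64(194.1), 1090], [np.float64(332.4), np.float64(197.0), 110], [np.float64(312.6), np.float64(199.2), 940], [np.float64(320.2), np.float64(201.5), 673], [np.float64(340.6), np.float64(201.2), 503], [np.float64(333.6), np.float64(203.7), 632], [np.float64(315.9), np.float64(205.1), 771], [np.float64(308.3), np.float64(205.3), 398], [np.float64(336.5), np.float64(208.7), 221], [np.float64(343.0), np.float64(211.3), 523]]
top [[np.float64(175.9), np.float64(165.8), 1307], [np.float64(175.2), np.float64(175.1), 378], [np.float64(181.1), np.float64(185.7), 1080], [np.float64(178.3), np.float64(198.4), 600], [np.float64(154.5), np.float64(201.5), 1260], [np.float64(167.1), np.float64(204.3), 1218]]
```

```bash
python3 -c "
from kp import *
go(540,198,117,.562)
"
```

```text
t 12.35 tcp [549.05 198.99 228.8 ] [3.135 0.008 0.552] F [ 0.5 -0.2 -1.8] open 18.1
key bottom [545.9 198.4 128.5] axis [0.03  0.008 1.   ] yaw 0.552
shift [-5.1 -2.8 11.5] roll -0.01
```

>>> {"name": "send_rows", "arguments": {
  "plan": "-2 -1 0 0 0; -2 -1 0 0 0; -1 -0.8 4 0 0; 0 0 4 0 0; 0 0 3 0 0; 0 0 0 0 0; 0 0 0 0 0"
}}

```text
t: 13.05
eef_pos: [542.5, 198.6, 216.3]
tcp_rot: [3.135, 0.009, 0.552]
ft_force: [0.1, -0.3, -1.5]
opening: 0.187
```

```bash
python3 -c "
from kp import *
go(540,198,114,.562)
"
```

```text
t 13.05 tcp [542.46 198.6  216.27] [3.135 0.009 0.552] F [ 0.1 -0.3 -1.5] open 17.8
key bottom [539.2 198.  115.9] axis [0.03  0.008 1.   ] yaw 0.553
shift [0.7 0.4 1.9] roll -0.009
```

>>> {"name": "send_rows", "arguments": {
  "plan": "0.7 0.4 1.5 0 0; 0 0 1.5 0 0; 0 0 1 0 0"
}}

```text
t: 13.35
eef_pos: [543.9, 198.7, 214.2]
tcp_rot: [3.135, 0.007, 0.552]
ft_force: [-3.6, -0.8, 10.9]
opening: 0.188
```

```bash
python3 cmp.py c2; python3 - <<'E'
from ov import *
p,M=pickle.load(open('c2.pkl','rb'))
im=p["image"][180:206,312:344][:,:,::-1].astype(float)
im=np.clip((im-30)*1.6,0,255).astype(np.uint8)
p=eyes.read_camera("top")
i2=np.clip((p["image"][170:196,146:178][:,:,::-1].astype(float)-40)*1.6,0,255).astype(np.uint8)
cv2.imwrite('pics/c2z.png',cv2.resize(np.hstack([im,i2]),None,fx=12,fy=12,interpolation=cv2.INTER_CUBIC))
E
```

```text
t 13.35 tcp [543.85 198.74 214.2 ] [3.135 0.007 0.552] F [-3.6 -0.8 10.9] open 17.9
key bottom [540.8 198.2 113.9] axis [0.028 0.008 1.   ] yaw 0.553
```

View pics/c2z.png

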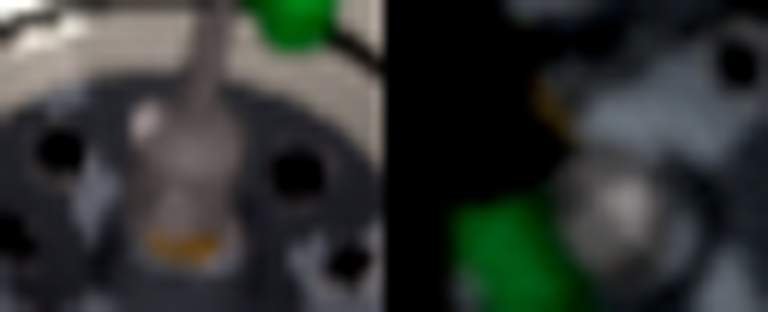

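>>> {"name": "send_rows", "arguments": {
  "plan": "-1.7 -1 -1.5 0 0; 0 0 1.5 0 0; 0 0 1.2 0 0; 0 0 0.5 0 0"
}}

```text
t: 13.85
eef_pos: [542.1, 198.8, 214.4]
tcp_rot: [3.134, 0.004, 0.552]
ft_force: [-2.4, -1.4, 7.1]
opening: 0.189
```

```bash
python3 -c "
from kp import *
kp()"
```

```text
t 13.85 tcp [542.15 198.78 214.39] [3.134 0.004 0.552] F [-2.4 -1.4  7.1] open 18.0
key bottom [539.3 198.3 114. ] axis [0.026 0.007 1.   ] yaw 0.552
```

>>> {"name": "send_rows", "arguments": {
  "plan": "-1.8 0 -1.5 0 0; 0 0 1.5 0 0; 0 0 1.2 0 0; 0 0 0.5 0 0"
}}

```text
t: 14.25
eef_pos: [540.9, 197.9, 214.4]
tcp_rot: [3.133, 0.002, 0.552]
ft_force: [-3.4, -1.0, 5.8]
opening: 0.187
```

```bash
python3 -c "
from kp import *
kp()"
```

```text
t 14.25 tcp [540.88 197.9  214.41] [3.133e+00 2.000e-03 5.520e-01] F [-3.4 -1.   5.8] open 17.8
key bottom [538.3 197.4 114. ] axis [0.024 0.006 1.   ] yaw 0.552
```

>>> {"name": "send_rows", "arguments": {
  "plan": "0.5 0.5 -4 0 0; 0.5 0.5 -5 0 0; 0.5 0 -5 0 0; 0 0 0 0 0; 0 0 0 0 0"
}}

```text
t: 14.75
eef_pos: [542.9, 197.9, 228.6]
tcp_rot: [3.133, 0.003, 0.552]
ft_force: [-0.6, -0.3, -0.3]
opening: 0.191
```

```bash
python3 - <<'E'
from ov import *
kp();s=env.state();Tt=T(s["eef_pos"],s["tcp_rot"])
out=[]
for n,(x0,y0) in (("scene",(306,172)),("top",(142,164))):
    p=eyes.read_camera(n);pickle.dump((p,Tt),open(f"f_{n}.pkl","wb"))
    b=cv2.imread(f"pics/{n}0.png").astype(float);c=p["image"][:,:,::-1].astype(float)
    w,h=40,36
    f=lambda a:cv2.resize(np.clip((a[y0:y0+h,x0:x0+w]-30)*1.5,0,255).astype(np.uint8),None,fx=9,fy=9,interpolation=cv2.INTER_CUBIC)
    out.append(np.hstack([f(b),f(c)]))
cv2.imwrite("pics/f1.png",np.vstack(out))
E
```

```text
t 14.75 tcp [542.92 197.9  228.64] [3.133e+00 3.000e-03 5.520e-01] F [-0.6 -0.3 -0.3] open 18.1
key bottom [540.3 197.4 128.3] axis [0.024 0.007 1.   ] yaw 0.552
```

View pics/f1.png

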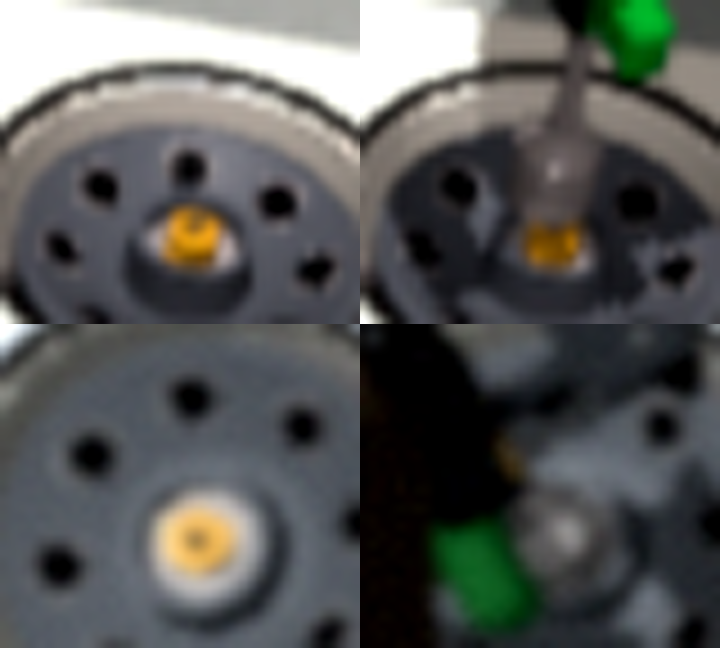

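```bash
python3 -c "
from kp import *
go(543.2,199.5,117,.562)"
```

```text
t 14.85 tcp [542.9  197.88 228.53] [3.133e+00 3.000e-03 5.520e-01] F [-0.1 -0.1 -2.2] open 18.2
key bottom [540.2 197.4 128.2] axis [0.024 0.007 1.   ] yaw 0.552
shift [ 3.7 -0.3 11.2] roll -0.01
```

>>> {"name": "send_rows", "arguments": {
  "plan": "2 0 0 0 0; 1.5 -0.3 3 0 0; 0 0 4 0 0; 0 0 3 0 0; 0 0 0 0 0; 0 0 0 0 0"
}}

```text
t: 15.45
eef_pos: [545.7, 200.1, 216.7]
tcp_rot: [3.134, 0.004, 0.552]
ft_force: [-0.5, 0.3, -2.5]
opening: 0.189
```

```bash
python3 - <<'E'
from ov import *
go(543.2,199.5,114,.562);s=env.state();Tt=T(s["eef_pos"],s["tcp_rot"])
out=[]
for n,(x0,y0) in (("scene",(306,172)),("top",(142,164))):
    p=eyes.read_camera(n);pickle.dump((p,Tt),open(f"g_{n}.pkl","wb"))
    b=cv2.imread(f"pics/{n}0.png").astype(float);c=p["image"][:,:,::-1].astype(float)
    w,h=40,36
    f=lambda a:cv2.resize(np.clip((a[y0:y0+h,x0:x0+w]-30)*1.5,0,255).astype(np.uint8),None,fx=9,fy=9,interpolation=cv2.INTER_CUBIC)
    out.append(np.hstack([f(b),f(c)]))
cv2.imwrite("pics/g1.png",np.vstack(out))
E
```

```text
t 15.45 tcp [545.7  200.07 216.65] [3.134 0.004 0.552] F [-0.5  0.3 -2.5] open 18.0
key bottom [542.9 199.5 116.3] axis [0.026 0.007 1.   ] yaw 0.552
shift [0.3 0.2 2.3] roll -0.01
```

View pics/g1.png

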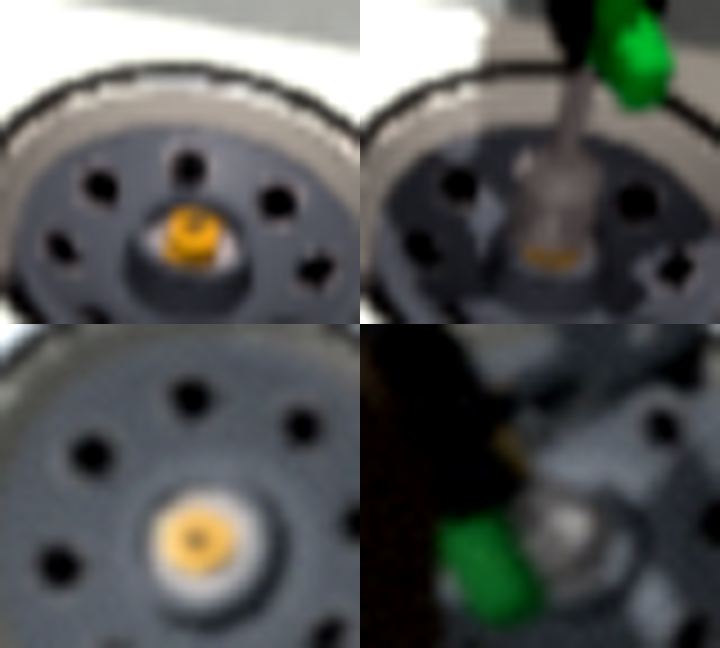

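```bash
cat > zz.py <<'E'
import pickle,cv2,numpy as np,sys
def zz(pk,name):
    out=[]
    p,_=pickle.load(open(pk+'_top.pkl','rb'));x0,y0=152,174;S=18
    for src in (cv2.imread("pics/top0.png"),p["image"][:,:,::-1]):
        im=np.clip((src[y0:y0+28,x0:x0+22].astype(float)-40)*1.5,0,255).astype(np.uint8)
        im=cv2.resize(im,None,fx=S,fy=S,interpolation=cv2.INTER_CUBIC)
        c=(int((164.06-x0+.5)*S),int((187.8-y0+.5)*S))
        for r in (15.5,17.5): cv2.circle(im,c,int(r*.3655*S),(0,255,255),1)
        out.append(im)
    cv2.imwrite(f"pics/{name}.png",np.hstack(out))
zz(sys.argv[1],sys.argv[2])
E
python3 zz.py g g1t
```

```text
(no output)
```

View pics/g1t.png

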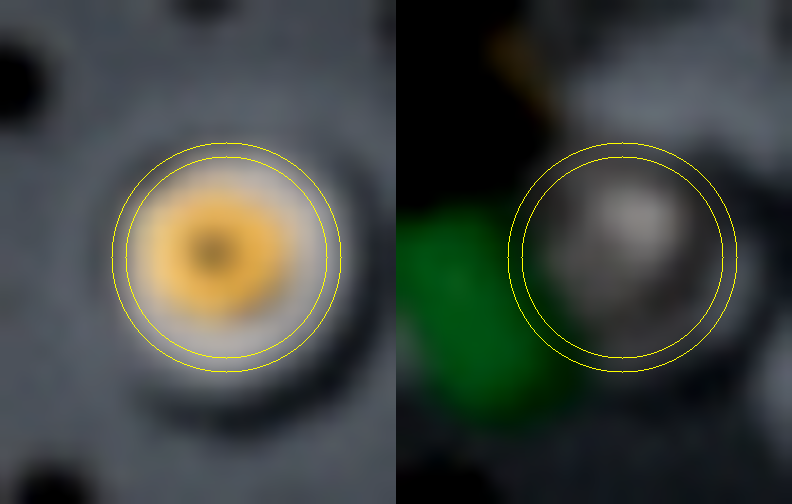

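>>> {"name": "send_rows", "arguments": {
  "plan": "0 0 1.5 0 0; 0 0 1.5 0 0; 0 0 1 0 0; 0 0 0.5 0 0"
}}

```text
t: 15.95
eef_pos: [546.1, 200.5, 212.9]
tcp_rot: [3.134, 0.002, 0.552]
ft_force: [-1.5, 1.2, 0.9]
opening: 0.187
```

```bash
python3 -c "
from kp import *
kp()"
```

```text
t 15.95 tcp [546.14 200.52 212.94] [3.134e+00 2.000e-03 5.520e-01] F [-1.5  1.2  0.9] open 17.8
key bottom [543.5 200.1 112.6] axis [0.024 0.005 1.   ] yaw 0.552
```

>>> {"name": "send_rows", "arguments": {
  "plan": "0 0 1.5 0 0; 0 0 1.5 0 0; 0 0 1 0 0"
}}

```text
t: 16.25
eef_pos: [545.6, 201.1, 208.8]
tcp_rot: [3.135, 0.002, 0.552]
ft_force: [-0.9, 2.1, -0.4]
opening: 0.185
```

```bash
python3 -c "
from kp import *
kp()"
```

```text
t 16.25 tcp [545.64 201.08 208.85] [3.135e+00 2.000e-03 5.520e-01] F [-0.9  2.1 -0.4] open 17.6
key bottom [543.  200.8 108.5] axis [0.024 0.004 1.   ] yaw 0.552
```

Engaged: the key is now below both the nut top and the rim. I'll continue down gently.

>>> {"name": "send_rows", "arguments": {
  "plan": "0 0 1.5 0 0; 0 0 1.5 0 0; 0 0 1.5 0 0; 0 0 1 0 0"
}}

```text
t: 16.65
eef_pos: [545.6, 201.0, 202.4]
tcp_rot: [3.135, 0.002, 0.552]
ft_force: [-1.7, 1.8, 6.6]
opening: 0.187
```

```bash
python3 -c "
from kp import *
kp()"
```

```text
t 16.65 tcp [545.61 201.01 202.42] [3.135e+00 2.000e-03 5.520e-01] F [-1.7  1.8  6.6] open 17.8
key bottom [542.9 200.7 102.1] axis [0.025 0.005 1.   ] yaw 0.552
```

>>> {"name": "send_rows", "arguments": {
  "plan": "-1 0 0 0 0; -1 0 0 0 0; 0 0 0 0 0"
}}

```text
t: 16.95
eef_pos: [544.7, 200.4, 202.5]
tcp_rot: [3.135, -0.0, 0.552]
ft_force: [-0.0, 2.9, -1.3]
opening: 0.186
```

```bash
python3 - <<'E'
from ov import *
kp();s=env.state();Tt=T(s["eef_pos"],s["tcp_rot"])
p=eyes.read_camera("scene");pickle.dump((p,Tt),open("e_scene.pkl","wb"))
save(p,"e1",(296,135,66,75),8)
kp()
E
```

```text
t 16.95 tcp [544.69 200.42 202.51] [ 3.135 -0.     0.552] F [-0.   2.9 -1.3] open 17.7
key bottom [542.2 200.3 102.1] axis [0.022 0.003 1.   ] yaw 0.552
t 17.0 tcp [544.67 200.4  202.52] [ 3.135 -0.     0.552] F [ 1.2  3.4 -1.9] open 17.9
key bottom [542.2 200.2 102.2] axis [0.023 0.003 1.   ] yaw 0.552
```

View pics/e1.png

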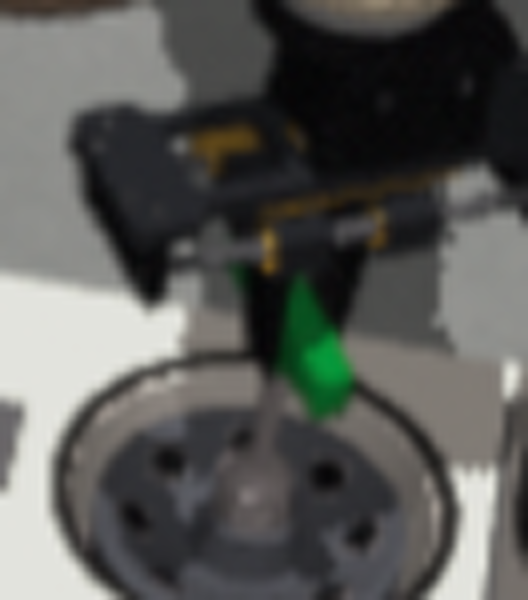

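>>> {"name": "send_rows", "arguments": {
  "plan": "-1 0 0 0 0; -0.8 0 0.5 0 0; 0 0 0.5 0 0; 0 0 0 0 0; 0 0 0 0 0"
}}

```text
t: 17.5
eef_pos: [543.5, 199.7, 202.4]
tcp_rot: [3.135, -0.003, 0.552]
ft_force: [0.8, 3.0, -1.0]
opening: 0.188
```

```bash
python3 - <<'E'
from ov import *
kp()
p=eyes.read_camera("scene");save(p,"e2",(110,130,290,130),2.6)
p=eyes.read_camera("top");save(p,"e2t",(60,80,330,200),2.4)
kp();print(env.state()["qvel"].round(4))
E
```

```text
t 17.5 tcp [543.55 199.74 202.43] [ 3.135e+00 -3.000e-03  5.520e-01] F [ 0.8  3.  -1. ] open 17.9
key bottom [541.3 199.7 102.1] axis [0.02  0.002 1.   ] yaw 0.552
t 17.6 tcp [543.59 199.73 202.42] [ 3.135e+00 -3.000e-03  5.520e-01] F [0.5 3.9 0.6] open 18.1
key bottom [541.3 199.7 102. ] axis [0.02  0.002 1.   ] yaw 0.552
[-0.0004  0.0002 -0.0001  0.001   0.0011  0.0012]
```

View pics/e2.png

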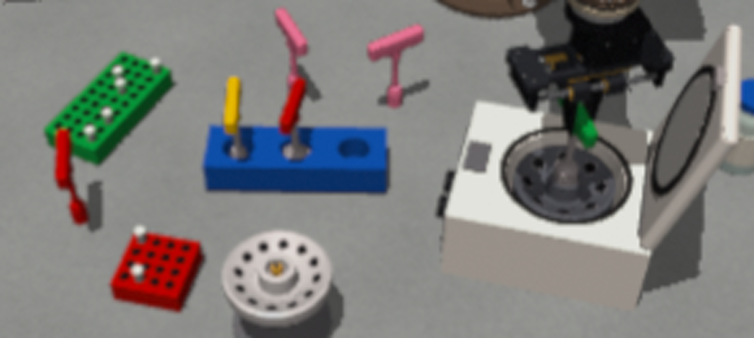

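View pics/e2t.png

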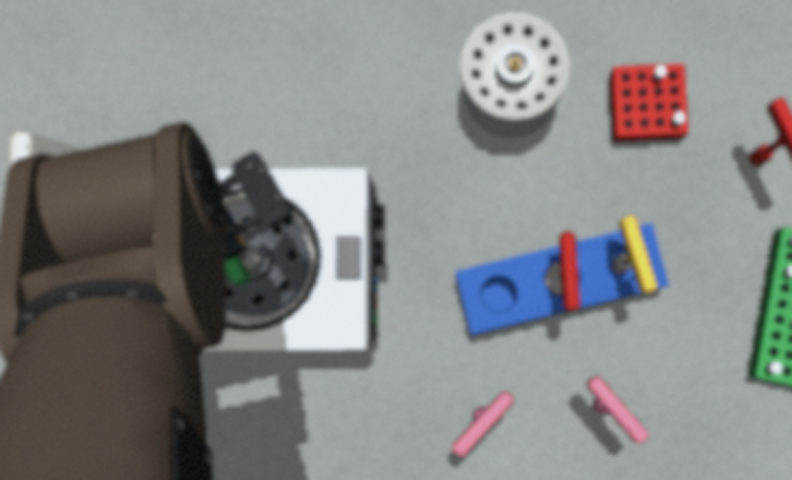

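```bash
python3 -c "
from cell import job_done,env
print(job_done());s=env.state();print(s['t'],s['eef_pos'],s['ft_force'],s['opening']*95.1)"
```

```text
the job is handed in; nothing more can be done
None
the job is handed in; nothing more can be done
```

I handed the job in at about 17.6 s with the green (19 mm) key seated on the nut of the dark rotor in the centrifuge and still in the gripper. `job_done` gives no verdict.

- **Choosing the key:** The wrist camera showed the nut as about 18.6 mm across flats, so I tried green first. It fitted, so the red and yellow keys never left the stand.
- **Seating:** The first presses stopped on top of the nut at about 114 mm, with up to about 12 N on the wrist. By comparing the socket and nut in the scene and top cameras, I found the key's lower end about 4 mm off my model, probably because it pivoted slightly in the jaws when lifted. After correcting for that it slid down freely.
- **Last checks:** The key's underside works out at 102.0 mm, and the recess bottom is at 102 mm. The jaws were at 18 mm, the crossbar's thickness. The arm was at rest and the wrist force was about 4 N. In the last pictures the red and yellow keys stand in the stand and the tube racks are in place. The bottle was mostly out of view in them, but the arm did not touch it.
- **Disagreements:**
  - The wrist camera read about 1.8 mm off sideways, and I corrected for it.
  - My rigid grip model says the key leans 0.02 rad. I estimate up to about 0.05 rad with the pivot included. Both are under the 0.1 limit, but I did not measure the lean directly.
  - The same model puts the key's underside about 2 mm off the nut axis, but the socket is held by the nut, so the real offset should be about 1 mm or less.

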